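# Pack the snowshoe mending kit

## Robot

A 7-joint arm with a two-finger parallel gripper is mounted at the origin on the work surface. World frame = base frame: x ahead of the robot, y to its left, z up, the work surface at z = 0. Lengths are in m, angles in rad, forces in N, time in s.
With the tool pointing down it reaches from about 0.4 to 0.85 m from the base axis. Payload 4.5 kg.
Tool frame: the origin (TCP) lies at the very end of the fingers, on their centre line; the grasp point (between the pads) lies 19 mm behind it (ctrl.grasp_offset is the distance from the TCP to the grasp point, in m); z points along the fingers, y is the direction in which the jaws open and shut (so a half turn about z gives the same grasp; the last joint's range is limited). The gripper opens to 85 mm and grips with 20 to 120 N. Pads are 22 mm wide; open, the fingers measure 114 mm over their backs; the gripper's body (76 mm by 85 mm) begins 54 mm behind the grasp point. The pads swing forward as they close: fully open they stand 13 mm farther back than shut.
Start: joints at [-1.103, 0.689, -0.195, 1.565, 0.157, 0.902, -0.215], TCP at [0.263, 0.567, 0.231] pointing down, gripper open.
Joint ranges: [-3.01, 3.01], [-0.46, 2.08], [-1.47, 1.51], [0.13, 2.56], [-1, 4.14], [0.04, 2.09], [-2.66, 2.66]. Speed limits (rad/s): [2.57, 2.57, 3.14, 3.14, 3.14, 3.14, 3.14].

## Interface

Orientations are given as a unit quaternion [w, x, y, z].
In Python, from cell import ctrl gives the robot as it stands.
- The arm moves only by the tool send_rows, never from a script. Its arguments are lists of equal length, an entry for each row: "dp": the shift along the tool's x, y, z in units of 1000 mm (1.0 is 1000 mm), a list of three; "angular": the turn, a rotation vector about the tool's x, y, z in units of 360 degrees (1.0 is 360 degrees), a list of three; "claw": the closure, from -1 (fully open) to 1 (shut). In form: {"dp": [[tx, ty, tz], ...], "angular": [[ax, ay, az], ...], "claw": [claw, ...]}. A call has 1 to 5 rows; each row shifts and turns the pose as measured when the row begins, along the tool's axes as they then stand; what a row does not reach is not made up. A row lasts 1/10 s, in which the tool goes at most 50 mm and 8.59 degrees, less where a joint would pass 70% of its speed; a pose out of reach is approached as far as the arm can. A call with a number of a shift or a turn outside -1 to 1 is refused whole. A call with a gripper value outside its range is refused whole. The fingers move at their own pace and stop on an object; the grip force is fixed at half the most. Time passes only in rows, so rows that do not move let the fingers close. It gives the time, the measured TCP pose, the force and the opening at its end, in the units of the state.
- ctrl.get_obs(): the state, without advancing time (a new reading comes with each control period).
- ctrl.grab_frame(name): name is "side" or "top"; returns (picture, depth): 384x512x3 uint8, blue, green, red; 384x512 float32, m along the optical axis (not along the pixel's ray), 0 where there is no reading.
- ctrl.get_calibration(name): a dict with "intrinsics" (3x3 intrinsics, pixels), "dist" ([k1, k2, p1, p2, k3] as OpenCV has them; the pictures are not rectified), "world_from_camera" (4x4, takes a point from camera to world coordinates). Camera axes: x right, y up, looking along -z (the intrinsics and any distortion apply to the point x, -y, -z); pixel columns grow to the right and rows downward; lengths in m; the calibration is good to about 2 mm. A picture is of the moment at which its call begins. get_calibration takes no time and is no camera call.
- ctrl.job_done(): hands the job in, once; it reports no verdict.
The state is a dict: "clock": time; "q": joint angles; "joint_vel": joint speeds; "effort": joint torques, N m; "eef_pos": TCP position; "tcp_rot": TCP orientation; "force": force on the tool from outside, world axes, zero at the start; "torque": the same for the moment, N m; "width": finger opening in m.
Only numpy, scipy, OpenCV 4.12 (cv2) and the standard library are available. Lean on these libraries where they do the work, as an engineer would, in place of code of your own. Each camera call takes 0.05 s, during which the arm holds its last target. There are 200 camera calls.

## Task

Pack the snowshoe mending kit: put every loose blue part in the blue tray and every loose black part in the black tray. The canister's orange lid has come up: press all four of its corners fully down, then turn the sealed canister upside down to check the lid holds, and stand it upright in the cork-floored wooden tray. Do not tip the canister before its lid is sealed, and leave everything else on the shelf where it is.

Things in the scene. Friction and masses are not known exactly. Their poses are not given: they have to be found in the camera images.
- blue_tray: Blue kit tray for the blue parts: fixed open square box, 100 x 100 x 25 mm high outside, walls and floor 5 mm thick (90 x 90 mm inside). Origin under its centre, on the work surface; x and y along its sides, z up. The three trays trade places from start to start.
- black_tray: Black kit tray for the black parts: fixed open square box, 100 x 100 x 25 mm high outside, walls and floor 5 mm thick (90 x 90 mm inside). Origin under its centre, on the work surface; x and y along its sides, z up. The three trays trade places from start to start.
- holder: Pale wooden kit tray with a cork floor, the canister's holder: fixed open square box, 100 x 100 x 25 mm high outside, walls and floor 5 mm thick (90 x 90 mm inside). Origin under its centre, on the work surface; x and y along its sides, z up. The three trays trade places from start to start.
- canister: Airtight square aluminium canister with a grey band and an orange lid, about 0.36 kg, loose, upright at the start. Body 56 x 56 mm and 84 mm high; the lid on top is 48 x 48 mm and 6 mm thick, its underside 85 mm above the foot and its top at 91 mm when seated (97 mm when fully up). Origin at the centre of the underside; x and y along its sides, z up towards the lid.
- press_a (a point): Middle of the top face of the lid's +x +y corner (canister axes), 12.1 mm from the canister's axis along x and along y, marked with a yellow dot 12 mm across; the corner is a 23.8 mm square. It goes down with the corner.
- lid_a (a joint): How far the lid's +x +y corner is pressed down, in m: about 0 to 0.0015 at the start, 0.006 at its stop where the seal is fully seated. About 8 N moves it, against friction (about 10 N at 30 mm/s), and it stays where it is left; each corner moves on its own.
- press_b (a point): Middle of the top face of the lid's +x -y corner (canister axes), 12.1 mm from the canister's axis along x and along y, marked with a yellow dot 12 mm across; the corner is a 23.8 mm square. It goes down with the corner.
- lid_b (a joint): How far the lid's +x -y corner is pressed down, in m: about 0 to 0.0015 at the start, 0.006 at its stop where the seal is fully seated. About 8 N moves it, against friction (about 10 N at 30 mm/s), and it stays where it is left; each corner moves on its own.
- press_c (a point): Middle of the top face of the lid's -x -y corner (canister axes), 12.1 mm from the canister's axis along x and along y, marked with a yellow dot 12 mm across; the corner is a 23.8 mm square. It goes down with the corner.
- lid_c (a joint): How far the lid's -x -y corner is pressed down, in m: about 0 to 0.0015 at the start, 0.006 at its stop where the seal is fully seated. About 8 N moves it, against friction (about 10 N at 30 mm/s), and it stays where it is left; each corner moves on its own.
- press_d (a point): Middle of the top face of the lid's -x +y corner (canister axes), 12.1 mm from the canister's axis along x and along y, marked with a yellow dot 12 mm across; the corner is a 23.8 mm square. It goes down with the corner.
- lid_d (a joint): How far the lid's -x +y corner is pressed down, in m: about 0 to 0.0015 at the start, 0.006 at its stop where the seal is fully seated. About 8 N moves it, against friction (about 10 N at 30 mm/s), and it stays where it is left; each corner moves on its own.
- blue_clip1: Loose blue decking clip, polymer with a thin steel pin, 15 g, 38 mm long (x), 20 mm wide (y), 18 mm high with a notch 20 mm long in the middle down to 9 mm; grip it across its width. Origin at the centre of the underside, z up. May be absent.
- blue_clip2: Loose blue decking clip, polymer with a thin steel pin, 15 g, 38 mm long (x), 20 mm wide (y), 18 mm high with a notch 20 mm long in the middle down to 9 mm; grip it across its width. Origin at the centre of the underside, z up. May be absent.
- blue_rod: Loose blue pivot rod, 25 g, 48 mm long (x); round shank 14 mm thick, square ends 16 x 16 mm; lies flat. Origin at the centre of the underside, z up. May be absent.
- black_clip1: Loose black decking clip, polymer with a thin steel pin, 15 g, 38 mm long (x), 20 mm wide (y), 18 mm high with a notch 20 mm long in the middle down to 9 mm; grip it across its width. Origin at the centre of the underside, z up. May be absent.
- black_clip2: Loose black decking clip, polymer with a thin steel pin, 15 g, 38 mm long (x), 20 mm wide (y), 18 mm high with a notch 20 mm long in the middle down to 9 mm; grip it across its width. Origin at the centre of the underside, z up. May be absent.
- black_rod: Loose black pivot rod, 25 g, 48 mm long (x); round shank 14 mm thick, square ends 16 x 16 mm; lies flat. Origin at the centre of the underside, z up. May be absent.
- bushing: Bystander: bronze bushing, ring 24 mm across and 18 mm high, standing among the parts. Origin under its centre. Leave where it is.
- awl: Bystander: stubby steel awl, ash handle, lying along its x, 105 mm long, 28 mm thick. Leave where it is.
- tape_roll: Bystander: roll of dark tape, 90 mm across, 24 mm high. Leave where it is.
- wax_tin: Bystander: green wax tin, 70 mm across, 55 mm high. Leave where it is.
- mug: Bystander: blue mug, 76 mm across, 85 mm high. Leave where it is.
- wrench: Bystander: steel wrench, 160 mm long, lying flat. Leave where it is.
Not all that is in view belongs to the job. Leave any purple look-alike of the canister alone.

How it is judged:
On the way, in this order (a step that is already met when the one before it is completed fails the run):
1. all four corners of the canister's lid are pressed fully down (value of joint each of lid_a, lid_b, lid_c, lid_d above 0.0045 m), for 0.2 s.
2. the sealed canister is turned upside down (more than 143 degrees from upright) (all of step 1 and angle between canister's own z axis and vertical above 2.5 rad), for 0.3 s.
3. the canister stands upright in the wooden tray (angle between canister's own z axis and vertical below 0.12 rad and horizontal distance between canister and holder below 0.025 m and z of canister in the frame of holder below 0.01 m and linear speed of canister below 0.03 m/s), for 0.2 s.
At the end, for the whole second after the job is handed in: Each part present rests in the tray of its colour (origin within 45 mm of the tray centre along each side, below 40 mm); the canister stands at rest, upright within 7 deg, on the wooden tray's floor within 25 mm of its centre; all lid corners are down over 4.5 of 6 mm (all of step 1 and all of step 3 and x of blue_clip1 in the frame of blue_tray between -0.045 and 0.045 m and y of blue_clip1 in the frame of blue_tray between -0.045 and 0.045 m and z of each of blue_clip1, blue_clip2, blue_rod in the frame of blue_tray below 0.04 m and linear speed of each of blue_clip1, blue_clip2, blue_rod, black_clip1, black_clip2, black_rod below 0.03 m/s and x of blue_clip2 in the frame of blue_tray between -0.045 and 0.045 m and y of blue_clip2 in the frame of blue_tray between -0.045 and 0.045 m and x of blue_rod in the frame of blue_tray between -0.045 and 0.045 m and y of blue_rod in the frame of blue_tray between -0.045 and 0.045 m and x of black_clip1 in the frame of black_tray between -0.045 and 0.045 m and y of black_clip1 in the frame of black_tray between -0.045 and 0.045 m and z of each of black_clip1, black_clip2, black_rod in the frame of black_tray below 0.04 m and x of black_clip2 in the frame of black_tray between -0.045 and 0.045 m and y of black_clip2 in the frame of black_tray between -0.045 and 0.045 m and x of black_rod in the frame of black_tray between -0.045 and 0.045 m and y of black_rod in the frame of black_tray between -0.045 and 0.045 m); the robot touches nothing.
It fails at once if the canister is tipped more than 50 degrees before its lid is sealed (angle between canister's own z axis and vertical above 0.87 rad and value of joint any of lid_a, lid_b, lid_c, lid_d below 0.004 m).
It fails at once if a bystander is moved more than 30 mm (distance of any of bushing, awl, tape_roll, wax_tin, mug, wrench from where it was at the start of the episode above 0.03 m).
Of blue_clip1, blue_clip2, blue_rod, black_clip1, black_clip2, black_rod only 3 to 5 are there at a start; the rules pass over those that are not, and their reading is None.
At some moment in a run one of blue_clip1, blue_clip2, blue_rod, black_clip1, black_clip2, black_rod may be knocked a few centimetres aside while the robot is not near it.
It also fails if it takes over 210 s, if anything falls off the work surface, if the arm or the gripper's body presses on something with over 40 N, if the wrist force passes 120 N, or if a joint passes its speed limit or range.

## Working session

There is one attempt and no reset: what is moved stays moved. The work goes in short steps, Python scripts to look and compute and a tool call to move; the robot and the scene stay as the last step left them, time stands still between calls to the robot, and variables do not carry over. Pictures are saved under pics/ and viewed, about 12 in all and at most 16, crops included, and the job is handed in when it is done.

Besides the shell and the picture viewer there is one more tool, called after "Call:" as name(argument=value, ...) on one line, values as JSON. send_rows: Moves the arm, as the interface text tells. Shifts and turns lie within -1 to 1; 1 stands for 1000 mm of shift or 360 degrees of turn. Its arguments: {"type":"object","properties":{"dp":{"type":"array"},"angular":{"type":"array"},"claw":{"type":"array"}},"required":["dp","angular","claw"]}

```bash
ls; mkdir -p pics
cat > h.py <<'E'
import numpy as np, cv2
from cell import ctrl
from scipy.spatial.transform import Rotation as R
def grab(n,save=None):
    im,d=ctrl.grab_frame(n); im=np.array(im); d=np.array(d)
    np.savez(f'{n}.npz',im=im,d=d)
    if save: cv2.imwrite(f'pics/{save}.png',im)
    return im,d
def cal(n):
    c=ctrl.get_calibration(n); return np.array(c['intrinsics'],float),np.array(c['dist'],float),np.array(c['world_from_camera'],float)
def cloud(n,d):
    K,D,T=cal(n); h,w=d.shape
    u,v=np.meshgrid(np.arange(w),np.arange(h))
    p=cv2.undistortPoints(np.stack([u,v],-1).reshape(-1,1,2).astype(np.float64),K,D).reshape(h,w,2)
    P=np.stack([p[...,0]*d,-p[...,1]*d,-d],-1)
    W=P@T[:3,:3].T+T[:3,3]; W[d<=0]=np.nan
    return W
def ray(n,uv,z):
    K,D,T=cal(n); p=cv2.undistortPoints(np.array(uv,float).reshape(-1,1,2),K,D).reshape(-1,2)
    r=np.c_[p[:,0],-p[:,1],-np.ones(len(p))]@T[:3,:3].T; o=T[:3,3]
    return o+r*((z-o[2])/r[:,2])[:,None]
def st():
    o=ctrl.get_obs(); Rm=R.from_quat(np.roll(o['tcp_rot'],-1)).as_matrix()
    return o,np.array(o['eef_pos']),Rm
E
python3 - <<'E'
from h import *
o,p,Rm=st(); print(o['clock'],p,Rm.round(3),o['width'],o['force'])
for n in('top','side'):
    im,d=grab(n,n+'0'); K,D,T=cal(n); print(n,K.round(1).tolist(),D,T.round(3).tolist(),(d>0).mean())
a=cv2.imread('pics/top0.png');cv2.imwrite('pics/top0b.png',cv2.resize(a,(800,600),interpolation=cv2.INTER_CUBIC))
a=cv2.imread('pics/side0.png');cv2.imwrite('pics/side0b.png',cv2.resize(a,(800,600),interpolation=cv2.INTER_CUBIC))
E
```

```text
pics
0.0 [0.26244618 0.56649784 0.23044819] [[-0.907  0.42  -0.001]
 [ 0.42   0.907 -0.002]
 [-0.    -0.002 -1.   ]] 0.08565062502356552 [-0.00760644 -0.73377494 -0.50119172]
top [[363.0, 0.0, 260.7], [0.0, 363.0, 188.3], [0.0, 0.0, 1.0]] [0.03051303 0.         0.         0.         0.        ] [[0.024, 0.987, -0.158, 0.376], [-1.0, 0.021, -0.015, 0.009], [-0.012, 0.158, 0.987, 1.338], [0.0, 0.0, 0.0, 1.0]] 0.9957021077473959
side [[364.6, 0.0, 260.0], [0.0, 364.6, 195.7], [0.0, 0.0, 1.0]] [0.03946526 0.         0.         0.         0.        ] [[0.706, 0.331, -0.626, -0.125], [-0.708, 0.344, -0.616, -0.661], [0.012, 0.879, 0.478, 0.653], [0.0, 0.0, 0.0, 1.0]] 0.9961446126302084
```

View pics/top0b.png

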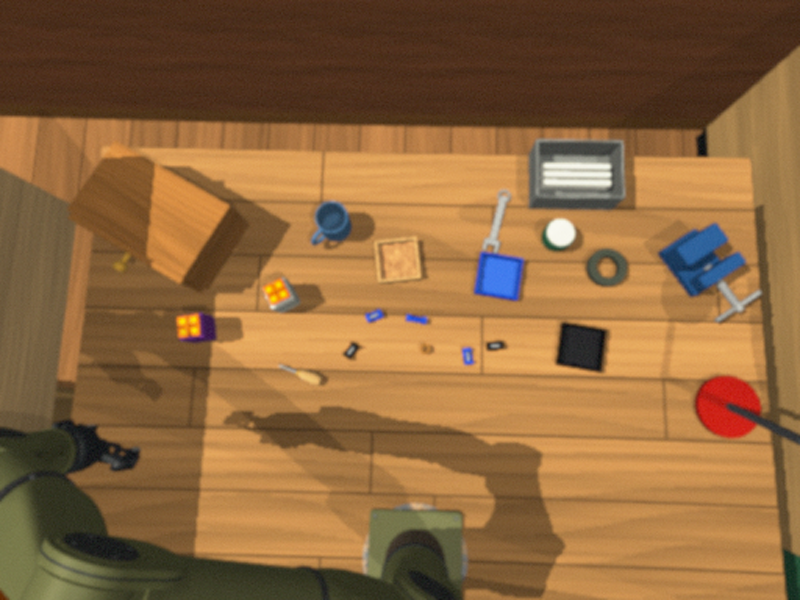

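View pics/side0b.png

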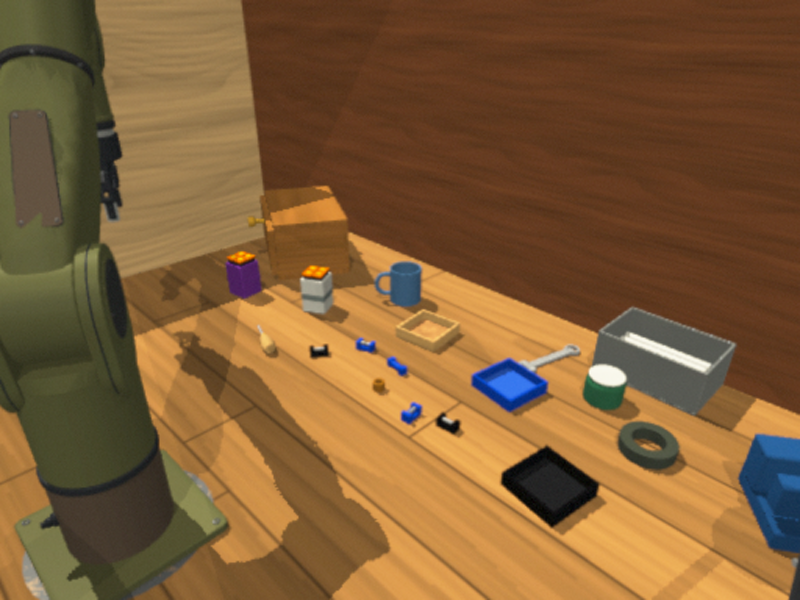

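The top view (800x600) shows the canister at (280,293), with the purple look-alike at (195,327). The wooden tray is at (399,260), blue tray (499,276) and black tray (582,347). Blue clips are at (375,316) and (468,356), the blue rod at (417,319), black clips at (352,350) and (495,346), and the bushing at (427,348). That makes five parts. The side view agrees.

```bash
cat > meas.py <<'E'
from h import *
def meas(n,only=None):
    z=np.load(f'{n}.npz'); im,d=z['im'],z['d']; W=cloud(n,d)
    hsv=cv2.cvtColor(im,cv2.COLOR_BGR2HSV); H,S,V=cv2.split(hsv)
    inr=(W[...,0]>0.3)&(W[...,0]<0.85)&(W[...,1]>-0.5)&(W[...,1]<0.46)&(W[...,2]<0.13)
    ms={'blue':(H>105)&(H<128)&(S>150)&(V>60),'black':(V<60)&(W[...,2]>0.004),'orange':(((H<22)&(S>190)&(V>190))|((H<35)&(S>180)&(V>200)))&(W[...,2]>0.07)}
    out=[]
    for k,m in ms.items():
        nn,lab,s,c=cv2.connectedComponentsWithStats((m&inr).astype(np.uint8),connectivity=8)
        for i in range(1,nn):
            if s[i,4]<12: continue
            P=W[lab==i]; (ctr,sz,a)=cv2.minAreaRect(P[:,:2].astype(np.float32)*1000)
            ctr=np.array(ctr)/1000
            if sz[0]<sz[1]: a-=90; sz=sz[::-1]
            print(n,k,'px',c[i].round(1),'n',s[i,4],'ctr',ctr.round(4),'mean',P.mean(0).round(4),'size',np.round(sz,0),'ang',round(a,0),'zmax %.3f'%np.percentile(P[:,2],95))
    return W,im
if __name__=='__main__':
    for n in('top','side'): W,im=meas(n)
    W,im=meas.__call__('top') if 0 else (None,None)
E
python3 meas.py
python3 - <<'E'
from h import *
# crop enlargements
z=np.load('top.npz');im=z['im']
a=im[155:245,150:350]; cv2.imwrite('pics/topc.png',cv2.resize(a,None,fx=4,fy=4,interpolation=cv2.INTER_CUBIC))
W=cloud('top',z['d'])
# height based blobs
zz=W[...,2]; m=(zz>0.01)&(zz<0.2)&(W[...,0]>.3)&(W[...,0]<.9)&(abs(W[...,1])<.5)
nn,lab,s,c=cv2.connectedComponentsWithStats(m.astype(np.uint8))
for i in range(1,nn):
    if s[i,4]>8:
        P=W[lab==i];r=cv2.minAreaRect(P[:,:2].astype(np.float32)*1000)
        print((c[i]).round(),s[i,4],np.array(r[0]).round(0),np.array(r[1]).round(0),round(r[2]),np.percentile(P[:,2],90).round(3))
print('table z',np.nanmedian(zz[(abs(zz)<.02)&(W[...,0]>.3)&(W[...,0]<.7)]))
E
```

```text
top blue px [318.9 176.5] n 682 ctr [ 0.6357 -0.1837] mean [ 0.6383 -0.1861  0.0069] size [98. 97.] ang -8.0 zmax 0.024
top blue px [265.6 203.7] n 26 ctr [0.5318 0.0086] mean [0.5311 0.0101 0.0126] size [38. 10.] ang 83.0 zmax 0.017
top black px [372.6 221.2] n 335 ctr [ 0.4741 -0.373 ] mean [ 0.4765 -0.3793  0.0103] size [99. 93.] ang 81.0 zmax 0.025
top black px [371.2 221.9] n 15 ctr [ 0.4737 -0.3728] mean [ 0.4741 -0.3756  0.0057] size [23. 15.] ang 72.0 zmax 0.008
top orange px [176.4 186. ] n 153 ctr [0.5764 0.3222] mean [0.5765 0.3214 0.0945] size [44. 43.] ang 29.0 zmax 0.098
side blue px [233.8 221.3] n 44 ctr [0.5309 0.1027] mean [0.5305 0.101  0.013 ] size [33. 16.] ang -62.0 zmax 0.021
side blue px [253.9 233.8] n 58 ctr [0.5268 0.005 ] mean [0.5256 0.0022 0.0149] size [45. 14.] ang 81.0 zmax 0.019
side blue px [325.8 245.5] n 935 ctr [ 0.6359 -0.1872] mean [ 0.6361 -0.1868  0.0145] size [100. 100.] ang -9.0 zmax 0.027
side blue px [263.2 264.6] n 66 ctr [ 0.4435 -0.1177] mean [ 0.4424 -0.1197  0.0139] size [37. 14.] ang 11.0 zmax 0.021
side black px [204.  225.5] n 40 c
[... 838 characters left out ...]
083
[357. 150.] 338 [ 733. -322.] [72. 64.] 88 0.055
[254. 166.] 177 [670.  57.] [102. 100.] 7 0.026
[388. 171.] 340 [ 663. -439.] [87. 88.] 45 0.025
[319. 176.] 197 [ 637. -183.] [100. 102.] 81 0.025
[179. 189.] 344 [574. 321.] [56. 56.] 30 0.097
[239. 202.] 39 [535. 109.] [18. 38.] 23 0.02
[130. 209.] 232 [498. 489.] [58. 24.] 4 0.096
[266. 204.] 45 [530.   9.] [47. 16.] 82 0.016
[372. 222.] 229 [ 474. -374.] [105. 100.] 82 0.025
[224. 224.] 38 [453. 160.] [19. 37.] 52 0.018
[316. 221.] 40 [ 472. -175.] [19. 37.] 8 0.018
[271. 223.] 21 [461. -13.] [22. 18.] 1 0.019
[299. 228.] 37 [ 446. -113.] [36. 19.] 9 0.018
[196. 240.] 120 [400. 274.] [103.  25.] 65 0.026
table z -0.0016323078425206639
```

View pics/topc.png

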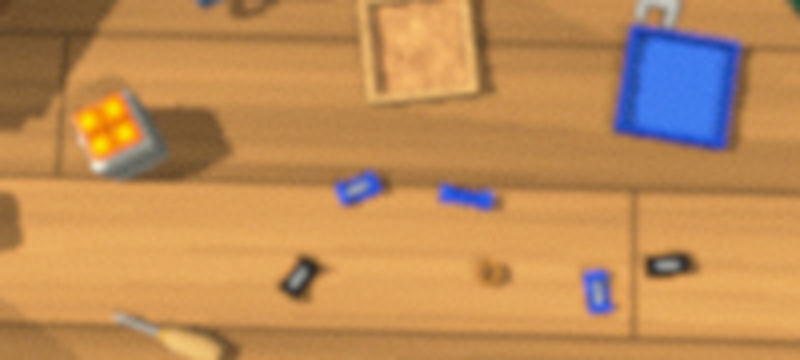

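```bash
cat > plan.py <<'E'
from h import *
import json
def Rt(yaw_y,el=-90):
    """tool y horizontal at azimuth yaw_y-... : el=-90: tool down with y axis at azimuth yaw_y (deg). else z at azimuth yaw_y-90, elevation el, y horizontal at azimuth yaw_y"""
    y=np.deg2rad(yaw_y); Y=np.array([np.cos(y),np.sin(y),0]); a=y-np.pi/2
    e=np.deg2rad(el); Z=np.array([np.cos(a)*np.cos(e),np.sin(a)*np.cos(e),np.sin(e)])
    return np.c_[np.cross(Y,Z),Y,Z]
def plan(pos,Rg,vmax=.045,wmax=8.0,p0=None,R0=None,grasp=False):
    o,p,Rm=st(); p=p if p0 is None else np.array(p0); Rm=Rm if R0 is None else R0
    pos=np.array(pos,float)
    if grasp: pos=pos+Rg[:,2]*0.019
    rv=R.from_matrix(Rm.T@Rg).as_rotvec(); n=int(np.ceil(max(np.linalg.norm(pos-p)/vmax,np.rad2deg(np.linalg.norm(rv))/wmax,1)))
    step=R.from_rotvec(rv/n).as_matrix(); dw=(pos-p)/n; rows=[]
    Rc=Rm.copy()
    for i in range(n):
        rows.append((Rc.T@dw).round(4).tolist()); Rc=Rc@step
    print(n,'rows; ang',(rv/n/2/np.pi).round(4).tolist(),'total deg',np.rad2deg(np.linalg.norm(rv)).round(1))
    for i in range(0,n,5): print(json.dumps(rows[i:i+5]))
    return pos,Rg
E
python3 - <<'E'
from plan import *
p,r=plan([.574,.321,.15],Rt(30))
E
```

```text
9 rows; ang [-0.0, 0.0, 0.0108] total deg 35.2
[[-0.0429, -0.0102, 0.009], [-0.0435, -0.0073, 0.009], [-0.0439, -0.0043, 0.009], [-0.0441, -0.0013, 0.009], [-0.044, 0.0017, 0.009]]
[[-0.0438, 0.0047, 0.009], [-0.0434, 0.0077, 0.009], [-0.0428, 0.0106, 0.0089], [-0.0419, 0.0135, 0.0089]]
```

Call:
send_rows(dp=[[-0.043, -0.01, 0], [-0.0435, -0.007, 0], [-0.044, -0.004, 0], [-0.044, -0.001, 0], [-0.044, 0.002, 0]], angular=[[0, 0, 0.011], [0, 0, 0.011], [0, 0, 0.011], [0, 0, 0.011], [0, 0, 0.011]], claw=[1, 1, 1, 1, 1])

```text
clock: 0.6
eef_pos: [0.4315, 0.4334, 0.2272]
tcp_rot: [-0.005, 0.377, 0.926, -0.001]
force: [0.7, 0.6, 0.3]
width: 0.0123
```

Run:
```python
from plan import *
o,p,Rm=st();print(p,o['q'].round(3) if hasattr(o['q'],'round') else o['q'])
p,r=plan([.574,.321,.15],Rt(30))
```

```text
[0.43148878 0.43342005 0.22715194] [-0.788  0.675 -0.125  1.608  0.092  0.869 -0.149]
5 rows; ang [-0.0002, -0.0002, 0.0087] total deg 15.7
[[-0.0362, 0.0039, 0.0151], [-0.0359, 0.0059, 0.0152], [-0.0355, 0.0078, 0.0152], [-0.035, 0.0097, 0.0153], [-0.0344, 0.0116, 0.0154]]
```

Call:
send_rows(dp=[[-0.036, 0.004, 0.015], [-0.036, 0.006, 0.015], [-0.0355, 0.008, 0.015], [-0.035, 0.01, 0.015], [-0.0345, 0.0115, 0.015]], angular=[[0, 0, 0.009], [0, 0, 0.009], [0, 0, 0.0085], [0, 0, 0.0085], [0, 0, 0.0085]], claw=[1, 1, 1, 1, 1])

```text
clock: 1.1
eef_pos: [0.5805, 0.314, 0.1491]
tcp_rot: [-0.004, 0.506, 0.862, -0.001]
force: [-0.6, 0.6, -0.3]
width: -0.0001
```

Call:
send_rows(dp=[[0, 0, 0], [0, 0, 0]], angular=[[0, 0, 0], [0, 0, 0]], claw=[1, 1])

```text
clock: 1.3
eef_pos: [0.5841, 0.3053, 0.1452]
tcp_rot: [-0.002, 0.511, 0.86, -0.005]
force: [0.1, 1.5, -0.7]
width: 0.0003
```

Run:
```python
from plan import *
o,p,Rm=st();print(p,o['force'],o['width'])
r=Rt(30)
plan([.574,.321,.11]+r@[.012,.012,0],r)
```

```text
[0.58413563 0.30534939 0.14524608] [ 0.1411252   1.51488618 -0.71527317] 0.000321898404586004
2 rows; ang [-0.0008, 0.0, -0.002] total deg 1.6
[[0.0155, 0.0053, 0.0176], [0.0154, 0.0054, 0.0176]]
```

Call:
send_rows(dp=[[0.015, 0.005, 0.016], [0.011, 0.004, 0.012], [0.003, 0.001, 0.003], [0, 0, 0]], angular=[[0, 0, -0.002], [0, 0, -0.002], [0, 0, 0], [0, 0, 0]], claw=[1, 1, 1, 1])

```text
clock: 1.7
eef_pos: [0.5741, 0.3425, 0.1109]
tcp_rot: [-0.005, 0.496, 0.868, -0.005]
force: [-0.5, -0.1, -0.3]
width: -0.0002
```

Run:
```python
from plan import *
o,p,Rm=st();print(p,o['force'],o['width'])
r=Rt(30)
plan([.574,.321,.105]+r@[.012,.012,0],r)
```

```text
[0.57414583 0.34247209 0.11088265] [-0.53066908 -0.05502405 -0.31465054] -0.0002182209480220298
1 rows; ang [-0.002, -0.0005, 0.0014] total deg 0.9
[[-0.0066, 0.0012, 0.0058]]
```

Call:
send_rows(dp=[[-0.003, 0.001, 0.003], [-0.002, 0, 0.003], [0, 0, 0]], angular=[[-0.001, 0, 0.001], [-0.001, 0, 0], [0, 0, 0]], claw=[1, 1, 1])

```text
clock: 2.0
eef_pos: [0.5769, 0.3397, 0.1048]
tcp_rot: [-0.001, 0.498, 0.867, 0.002]
force: [0.2, 0.3, -1.0]
width: 0.0
```

Call:
send_rows(dp=[[0, 0, 0.003], [0, 0, 0.003], [0, 0, 0.003]], angular=[[0, 0, 0], [0, 0, 0], [0, 0, 0]], claw=[1, 1, 1])

```text
clock: 2.3
eef_pos: [0.5782, 0.3388, 0.0964]
tcp_rot: [-0.0, 0.499, 0.867, 0.002]
force: [-1.2, -0.1, 8.1]
width: 0.0
```

Call:
send_rows(dp=[[0, 0, 0.003], [0, 0, 0]], angular=[[0, 0, 0], [0, 0, 0]], claw=[1, 1])

```text
clock: 2.5
eef_pos: [0.5785, 0.3389, 0.0943]
tcp_rot: [-0.0, 0.499, 0.867, 0.003]
force: [-0.7, -0.6, -0.0]
width: 0.0003
```

Call:
send_rows(dp=[[0, 0, 0.003], [0, 0, 0.003]], angular=[[0, 0, 0], [0, 0, 0]], claw=[1, 1])

```text
clock: 2.7
eef_pos: [0.5795, 0.3396, 0.091]
tcp_rot: [0.0, 0.499, 0.866, 0.004]
force: [-3.7, -2.5, 23.0]
width: -0.0002
```

Call:
send_rows(dp=[[0, 0, 0.004], [0, 0, 0.004]], angular=[[0, 0, 0], [0, 0, 0]], claw=[1, 1])

```text
clock: 2.9
eef_pos: [0.5832, 0.3421, 0.0916]
tcp_rot: [0.003, 0.5, 0.866, 0.009]
force: [-5.3, -2.4, 26.0]
width: -0.0
```

Call:
send_rows(dp=[[0, 0, 0.005], [0, 0, 0.005]], angular=[[0, 0, 0], [0, 0, 0]], claw=[1, 1])

```text
clock: 3.1
eef_pos: [0.5891, 0.3456, 0.0926]
tcp_rot: [0.006, 0.5, 0.866, 0.016]
force: [-3.5, -2.5, 28.9]
width: -0.0
```

Call:
send_rows(dp=[[0, 0, -0.006], [0, -0.004, -0.005], [0, 0, 0], [0, 0, 0]], angular=[[0, 0, 0], [0, 0, 0], [0, 0, 0], [0, 0, 0]], claw=[1, 1, 1, 1])

```text
clock: 3.5
eef_pos: [0.5862, 0.3437, 0.1054]
tcp_rot: [0.007, 0.5, 0.866, 0.017]
force: [-0.1, 0.7, -0.4]
width: -0.0002
```

Run:
```python
from plan import *
from meas import meas
o,p,Rm=st();print(p,o['force'])
r=Rt(30)
plan([.574,.321,.105]+r@[.012,-.012,0],r)
for n in('side','top'): grab(n); meas(n)
```

```text
[0.5861963  0.34368044 0.10541786] [-0.14446127  0.66731543 -0.38032955]
1 rows; ang [0.006, -0.0007, -0.0001] total deg 2.2
[[-0.0016, -0.0339, -0.0009]]
side blue px [233.8 221.1] n 48 ctr [0.5324 0.1048] mean [0.5317 0.102  0.0126] size [35. 21.] ang -69.0 zmax 0.020
side blue px [253.6 233.8] n 62 ctr [0.5267 0.0056] mean [0.5256 0.0034 0.0145] size [43. 15.] ang 82.0 zmax 0.019
side blue px [325.8 245.6] n 932 ctr [ 0.6354 -0.187 ] mean [ 0.6361 -0.1869  0.0145] size [101. 100.] ang -9.0 zmax 0.027
side blue px [263.2 264.6] n 66 ctr [ 0.4453 -0.1174] mean [ 0.4426 -0.1195  0.0137] size [36. 16.] ang 13.0 zmax 0.020
side black px [198.6 165.5] n 14 ctr [0.5743 0.3359] mean [0.5746 0.3365 0.1216] size [14.  7.] ang -84.0 zmax 0.127
side black px [203.8 225.4] n 39 ctr [0.4498 0.1539] mean [0.4483 0.1519 0.0104] size [32. 12.] ang -32.0 zmax 0.018
side black px [286.2 271.3] n 86 ctr [ 0.4685 -0.179 ] mean [ 0.4667 -0.1811  0.0132] size [38. 18.] ang -88.0 zmax 0.021
side black px [415.4 278.9] n 112 ctr [ 0.6801 -0.4334] mean [ 0.6839 -0.4337  0.0146] size [48. 21.] ang -67.0 zmax 0.023
side black px [412.9 293.5] n 178 ctr [ 0.6329 -0.4509] mean [ 0.6282 -0.4526  0.0141] size [80. 30.] ang -70.0 zmax 0.021
side black px [351.5 310.4] n 1737 ctr [ 0.4719 -0.3764] mean [ 0.4732 -0.3771  0.0134] size [101.  99.] ang -9.0 zmax 0.027
side orange px [198.4 174.4] n 33 ctr [0.5576 0.3205] mean [0.5585 0.319  0.0978] size [52. 27.] ang 74.0 zmax 0.100
top blue px [318.8 176.4] n 682 ctr [ 0.6356 -0.1832] mean [ 0.6384 -0.1859  0.0073] size [98. 98.] ang -9.0 zmax 0.024
top blue px [265.6 203.7] n 26 ctr [0.5314 0.0087] mean [0.531  0.0101 0.0135] size [38.  9.] ang 80.0 zmax 0.017
top black px [372.3 220.9] n 340 ctr [ 0.4741 -0.3736] mean [ 0.4774 -0.3785  0.0094] size [98. 92.] ang 81.0 zmax 0.024
top orange px [177.7 189.9] n 35 ctr [0.5633 0.3148] mean [0.563  0.3162 0.0935] size [26. 19.] ang -77.0 zmax 0.097
```

Call:
send_rows(dp=[[0, -0.012, 0], [-0.001, -0.012, 0], [0, -0.005, 0], [0, 0, 0]], angular=[[0.002, 0, 0], [0.003, 0, 0], [0.001, 0, 0], [0, 0, 0]], claw=[1, 1, 1, 1])

```text
clock: 4.0
eef_pos: [0.5577, 0.3259, 0.1023]
tcp_rot: [-0.004, 0.5, 0.866, -0.003]
force: [0.4, 0.3, -0.5]
width: -0.0002
```

Call:
send_rows(dp=[[0, 0, 0.003], [0, 0, 0.003], [0, 0, 0.003], [0, 0, 0.003]], angular=[[0, 0, 0], [0, 0, 0], [0, 0, 0], [0, 0, 0]], claw=[1, 1, 1, 1])

```text
clock: 4.4
eef_pos: [0.558, 0.3261, 0.0917]
tcp_rot: [-0.004, 0.5, 0.866, -0.002]
force: [-3.4, -1.4, 8.4]
width: 0.0002
```

Call:
send_rows(dp=[[0, 0, 0.003], [0, 0, 0.003]], angular=[[0, 0, 0], [0, 0, 0]], claw=[1, 1])

```text
clock: 4.6
eef_pos: [0.5581, 0.3262, 0.0909]
tcp_rot: [-0.004, 0.501, 0.866, -0.002]
force: [-8.2, -3.8, 27.7]
width: 0.0002
```

Call:
send_rows(dp=[[0, 0, 0.003]], angular=[[0, 0, 0]], claw=[1])

```text
clock: 4.7
eef_pos: [0.5581, 0.3262, 0.091]
tcp_rot: [-0.003, 0.501, 0.866, -0.002]
force: [-5.5, -4.5, 22.2]
width: 0.0003
```

Call:
send_rows(dp=[[0, 0, -0.006], [0, 0, -0.005], [-0.005, 0, 0], [-0.012, 0, 0], [-0.006, 0, 0]], angular=[[0, 0, 0], [0, 0, 0], [0, 0, 0], [0, 0, 0], [0, 0, 0]], claw=[1, 1, 1, 1, 1])

```text
clock: 5.2
eef_pos: [0.5708, 0.3062, 0.1026]
tcp_rot: [-0.003, 0.5, 0.866, -0.001]
force: [0.6, -0.2, -0.8]
width: 0.0001
```

Call:
send_rows(dp=[[0, 0, 0], [0, 0, 0.003], [0, 0, 0.003], [0, 0, 0.003]], angular=[[0, 0, 0], [0, 0, 0], [0, 0, 0], [0, 0, 0]], claw=[1, 1, 1, 1])

```text
clock: 5.6
eef_pos: [0.5722, 0.3034, 0.0932]
tcp_rot: [-0.003, 0.501, 0.865, -0.002]
force: [-1.6, -1.2, 9.6]
width: -0.0005
```

Run:
```python
from plan import *
r=Rt(30)
plan([.574,.321,.091]+r@[-.012,-.012,0],r)
```

```text
1 rows; ang [-0.0009, -0.0004, -0.0005] total deg 0.4
[[0.0023, -0.0016, 0.0022]]
```

Call:
send_rows(dp=[[0, 0, 0.003], [0, 0, 0.003], [0, 0, 0.003]], angular=[[0, 0, 0], [0, 0, 0], [0, 0, 0]], claw=[1, 1, 1])

```text
clock: 5.9
eef_pos: [0.5723, 0.3033, 0.0909]
tcp_rot: [-0.002, 0.501, 0.865, -0.002]
force: [-6.5, -3.4, 23.8]
width: 0.0002
```

Call:
send_rows(dp=[[0, 0, -0.006], [0, 0, -0.005], [0, 0.005, 0], [0, 0.012, 0], [0, 0.006, 0]], angular=[[0, 0, 0], [0, 0, 0], [0, 0, 0], [0, 0, 0], [0, 0, 0]], claw=[1, 1, 1, 1, 1])

```text
clock: 6.4
eef_pos: [0.5916, 0.3166, 0.1021]
tcp_rot: [-0.003, 0.501, 0.866, -0.002]
force: [0.8, -0.2, 0.1]
width: 0.0003
```

Call:
send_rows(dp=[[0, 0, 0], [0, 0, 0.003], [0, 0, 0.003], [0, 0, 0.003]], angular=[[0, 0, 0], [0, 0, 0], [0, 0, 0], [0, 0, 0]], claw=[1, 1, 1, 1])

```text
clock: 6.8
eef_pos: [0.5921, 0.3172, 0.0929]
tcp_rot: [-0.003, 0.5, 0.866, -0.001]
force: [-2.5, -1.5, 9.9]
width: -0.0001
```

Call:
send_rows(dp=[[0, 0, 0.003], [0, 0, 0.003], [0, 0, 0.003]], angular=[[0, 0, 0], [0, 0, 0], [0, 0, 0]], claw=[1, 1, 1])

```text
clock: 7.1
eef_pos: [0.594, 0.3181, 0.0913]
tcp_rot: [-0.001, 0.501, 0.866, 0.001]
force: [-3.0, -2.6, 19.9]
width: -0.0002
```

Run:
```python
from plan import *
r=Rt(30)
plan([.574,.321,.091]+r@[-.012,.012,0],r)
```

```text
1 rows; ang [0.0003, -0.0004, -0.0003] total deg 0.2
[[0.0005, -0.0039, 0.0003]]
```

Call:
send_rows(dp=[[0, 0, -0.02], [0, -0.01, -0.04], [0, -0.03, -0.04], [0, -0.03, -0.03], [0, -0.02, -0.01]], angular=[[0, 0, 0], [0, 0, 0], [0, 0, 0], [0, 0, 0], [0, 0, 0]], claw=[1, -1, -1, -1, -1])

```text
clock: 7.6
eef_pos: [0.5127, 0.2711, 0.2328]
tcp_rot: [-0.002, 0.501, 0.866, -0.0]
force: [0.1, 0.9, -0.5]
width: 0.0583
```

Run:
```python
from plan import *
from meas import meas
o,p,Rm=st();print(p,o['q'])
r=Rt(120,-35)
plan(np.array([.489,.272,.125]),r,grasp=True)
r=Rt(-60,-35);r2=Rt(120,-35)@np.diag([-1,-1,1])
plan(np.array([.489,.272,.125]),r2,grasp=True)
for n in ('side','top'):
  im,d=grab(n);meas(n)
  W=cloud(n,d); c=R.from_euler('z',30,degrees=True).as_matrix()
  L=(W-[.574,.321,0])@c
  for sx in(1,-1):
    for sy in(1,-1):
      m=(abs(L[...,0]-sx*.012)<.008)&(abs(L[...,1]-sy*.012)<.008)&(W[...,2]>.08)&(W[...,2]<.11)
      print(n,sx,sy,m.sum(),np.median(W[m][:,2]).round(4) if m.sum() else '')
```

```text
[0.51271409 0.27107164 0.2328158 ] [-0.52249491  0.62419563 -0.07057671  1.70504987  0.05257426  0.81666858
 -0.09410217]
13 rows; ang [-0.0092, -0.0092, -0.0176] total deg 102.5
[[0.0009, -0.0003, 0.0091], [0.0015, -0.0007, 0.009], [0.0021, -0.001, 0.0089], [0.0028, -0.0013, 0.0087], [0.0034, -0.0014, 0.0084]]
[[0.0041, -0.0015, 0.0081], [0.0047, -0.0014, 0.0078], [0.0053, -0.0013, 0.0074], [0.0058, -0.0011, 0.007], [0.0063, -0.0008, 0.0066]]
[[0.0068, -0.0005, 0.0062], [0.0072, -0.0001, 0.0058], [0.0075, 0.0004, 0.0054]]
13 rows; ang [-0.0092, 0.0092, 0.0176] total deg 102.2
[[0.0009, -0.0003, 0.0091], [0.0004, -0.0009, 0.0091], [-0.0003, -0.0015, 0.0091], [-0.001, -0.0019, 0.0089], [-0.0018, -0.0023, 0.0087]]
[[-0.0025, -0.0025, 0.0085], [-0.0033, -0.0027, 0.0082], [-0.004, -0.0027, 0.0078], [-0.0048, -0.0027, 0.0074], [-0.0055, -0.0025, 0.0069]]
[[-0.0061, -0.0023, 0.0065], [-0.0067, -0.0019, 0.006], [-0.0072, -0.0015, 0.0055]]
side blue px [234.  221.3] n 44 ctr [0.5314 0.1031] mean [0.5313 0.101  0.0124] size [33. 20.] ang -63.0 zmax 0.021
side blue px [253.7 233.8] n 61 ctr [0
[... 959 characters left out ...]
n 71 ctr [0.5726 0.3194] mean [0.5734 0.3175 0.0928] size [48. 45.] ang 33.0 zmax 0.095
side 1 1 10 0.0936
side 1 -1 9 0.0939
side -1 1 11 0.0918
side -1 -1 13 0.0924
top blue px [318.8 176.4] n 678 ctr [ 0.6362 -0.1835] mean [ 0.6385 -0.1859  0.0071] size [98. 98.] ang -8.0 zmax 0.024
top blue px [265.8 203.6] n 28 ctr [0.5317 0.0086] mean [0.5314 0.0092 0.0119] size [38.  9.] ang 83.0 zmax 0.016
top black px [371.7 221.9] n 394 ctr [ 0.4737 -0.3724] mean [ 0.4739 -0.3763  0.0091] size [103.  94.] ang 83.0 zmax 0.024
top orange px [180.3 183.4] n 31 ctr [0.5848 0.3069] mean [0.5871 0.3099 0.0889] size [41. 13.] ang 43.0 zmax 0.092
top 1 1 0 
top 1 -1 14 0.0889
top -1 1 0 
top -1 -1 7 0.0895
```

Call:
send_rows(dp=[[0.001, 0, 0.007], [0.0015, -0.0005, 0.007], [0.002, -0.001, 0.007], [0.003, -0.001, 0.007], [0.0035, -0.0015, 0.007]], angular=[[-0.009, -0.009, -0.0175], [-0.009, -0.009, -0.0175], [-0.009, -0.009, -0.0175], [-0.009, -0.009, -0.0175], [-0.009, -0.009, -0.0175]], claw=[-1, -1, -1, -1, -1])

```text
clock: 8.2
eef_pos: [0.5121, 0.2761, 0.1933]
tcp_rot: [0.193, 0.231, 0.952, 0.055]
force: [1.5, -0.0, -0.5]
width: 0.0855
```

Run:
```python
from plan import *
o,p,Rm=st();print(p,Rm.round(2),o['q'])
plan(np.array([.489,.272,.125]),Rt(120,-35),grasp=True)
```

```text
[0.51209296 0.27610264 0.19327405] [[-0.82  0.42  0.39]
 [ 0.46  0.89  0.02]
 [-0.34  0.19 -0.92]] [-0.90402238  0.62390428  0.29889958  2.11106485  0.58442295  0.12125105
 -0.16229137]
8 rows; ang [-0.0089, -0.0092, -0.0175] total deg 62.4
[[0.0046, -0.002, 0.0086], [0.0053, -0.0019, 0.0082], [0.006, -0.0018, 0.0078], [0.0066, -0.0015, 0.0074], [0.0071, -0.0012, 0.0069]]
[[0.0076, -0.0007, 0.0064], [0.008, -0.0002, 0.0059], [0.0083, 0.0004, 0.0055]]
```

Call:
send_rows(dp=[[0.0045, -0.002, 0], [0.005, -0.002, 0], [0.006, -0.002, 0]], angular=[[-0.009, -0.009, -0.0175], [-0.009, -0.009, -0.0175], [-0.009, -0.009, -0.0175]], claw=[-1, -1, -1])

```text
clock: 8.5
eef_pos: [0.4982, 0.2567, 0.1838]
tcp_rot: [0.207, 0.197, 0.958, 0.027]
force: [0.2, -0.2, -0.3]
width: 0.0853
```

Run:
```python
from plan import *
o,p,Rm=st();print(p,Rm.round(2),o['q'],o['joint_vel'])
plan(np.array([.489,.272,.125]),Rt(120,-35),grasp=True)
```

```text
[0.49820895 0.25668584 0.18376032] [[-0.84  0.37  0.41]
 [ 0.39  0.92 -0.03]
 [-0.39  0.13 -0.91]] [-0.85527177  0.61957481  0.18818913  2.16683341  1.24808826  0.19563328
 -0.76725392] [ 0.21544631 -0.01325321 -0.45101136  0.23782292  2.1778488   0.32107129
 -1.93808216]
8 rows; ang [-0.0094, -0.0092, -0.0156] total deg 58.9
[[0.004, 0.0017, 0.0081], [0.0043, 0.0016, 0.0079], [0.0046, 0.0016, 0.0078], [0.0049, 0.0016, 0.0076], [0.0052, 0.0017, 0.0074]]
[[0.0054, 0.0018, 0.0072], [0.0057, 0.0019, 0.007], [0.0059, 0.002, 0.0068]]
```

Call:
send_rows(dp=[[0.001, 0.001, 0], [0.001, 0.001, 0], [0.001, 0, 0], [0.002, 0, 0], [0.002, 0, 0]], angular=[[-0.0095, -0.009, -0.0155], [-0.0095, -0.009, -0.0155], [-0.0095, -0.009, -0.0155], [-0.0095, -0.009, -0.0155], [-0.0095, -0.009, -0.0155]], claw=[-1, -1, -1, -1, -1])

```text
clock: 9.0
eef_pos: [0.494, 0.2462, 0.1764]
tcp_rot: [0.311, 0.023, 0.949, 0.047]
force: [-0.3, -2.3, -0.8]
width: 0.0856
```

Run:
```python
from plan import *
o,p,Rm=st();print(p,Rm.round(2),o['q'],o['joint_vel'])
plan(np.array([.489,.272,.125]),Rt(120,-35),grasp=True)
```

```text
[0.49401088 0.2462435  0.17637509] [[-0.81  0.01  0.59]
 [ 0.07  0.99  0.07]
 [-0.59  0.1  -0.8 ]] [-0.65129592  0.66885126 -0.1810594   2.41567979  2.31151724  0.66789197
 -1.53696632] [ 0.57688843  0.31987995 -0.94735771  0.81211582  1.80660238  1.68509101
 -0.83658021]
5 rows; ang [-0.01, -0.0093, -0.0143] total deg 35.6
[[0.0064, 0.0054, 0.0115], [0.0066, 0.0053, 0.0115], [0.0068, 0.0052, 0.0114], [0.007, 0.0051, 0.0113], [0.0072, 0.005, 0.0112]]
```

Run:
```python
from plan import *
plan(np.array([.570,.3185,.175]),Rt(120,-35),grasp=True)
```

```text
5 rows; ang [-0.01, -0.0093, -0.0143] total deg 35.6
[[-0.0118, 0.0159, 0.0138], [-0.0123, 0.0139, 0.0154], [-0.0125, 0.0118, 0.0169], [-0.0124, 0.0095, 0.0183], [-0.0121, 0.0072, 0.0196]]
```

Call:
send_rows(dp=[[-0.012, 0.016, 0.014], [-0.012, 0.014, 0.0155], [-0.0125, 0.012, 0.017], [-0.012, 0.0095, 0.018], [-0.012, 0.007, 0.015]], angular=[[-0.01, -0.009, -0.0145], [-0.01, -0.009, -0.0145], [-0.01, -0.009, -0.0145], [-0.01, -0.009, -0.0145], [-0.008, -0.008, -0.012]], claw=[-1, -1, -1, -1, -1])

```text
clock: 9.5
eef_pos: [0.5764, 0.3295, 0.1579]
tcp_rot: [0.437, -0.234, 0.86, 0.121]
force: [-0.0, -0.1, 0.5]
width: 0.0854
```

Call:
send_rows(dp=[[0, 0, 0], [0, 0, 0]], angular=[[0, 0, 0], [0, 0, 0]], claw=[-1, -1])

```text
clock: 9.7
eef_pos: [0.5776, 0.328, 0.1536]
tcp_rot: [0.435, -0.232, 0.862, 0.12]
force: [0.4, -0.9, -0.2]
width: 0.0852
```

Run:
```python
from plan import *
o,p,Rm=st();print(p,Rm.round(2),o['q'],o['joint_vel'])
plan(np.array([.570,.3185,.15]),Rt(120,-35),grasp=True)
im,d=grab('side','s1');grab('top','t1')
cv2.imwrite('pics/s1b.png',cv2.resize(im[50:290,60:380],None,fx=2.5,fy=2.5))
```

```text
[0.57755066 0.3280059  0.15356458] [[-0.51 -0.5   0.69]
 [-0.3   0.86  0.41]
 [-0.8   0.   -0.59]] [-0.4832385   0.91016732 -0.22631336  2.37445632  2.93992551  1.09081751
 -1.39148624] [ 0.0066563   0.02428455  0.00806999 -0.0192187   0.00422091 -0.00044471
  0.00203989]
1 rows; ang [0.0011, -0.0039, -0.0001] total deg 1.4
[[0.0091, -0.0045, 0.012]]
```

View pics/s1b.png

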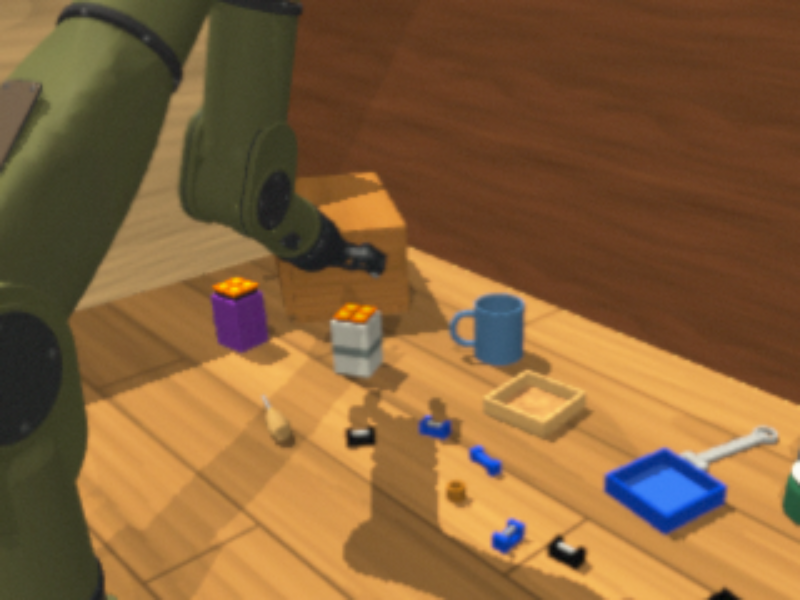

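Run:
```python
from plan import *
plan(np.array([.571,.319,.056]),Rt(120,-35),grasp=True,vmax=.022)
```

```text
5 rows; ang [0.0002, -0.0007, 0.0] total deg 1.4
[[0.017, -0.0011, 0.0138], [0.0171, -0.0011, 0.0137], [0.0171, -0.0011, 0.0137], [0.0172, -0.001, 0.0136], [0.0173, -0.001, 0.0135]]
```

Call:
send_rows(dp=[[0.017, -0.001, 0.0135], [0.017, -0.001, 0.0135], [0.017, -0.001, 0.0135], [0.015, -0.001, 0.013], [0.007, 0, 0.006]], angular=[[0, -0.001, 0], [0, -0.001, 0], [0, -0.001, 0], [0, 0, 0], [0, 0, 0]], claw=[-1, -1, -1, -1, -1])

```text
clock: 10.3
eef_pos: [0.5828, 0.3316, 0.0635]
tcp_rot: [0.445, -0.231, 0.856, 0.124]
force: [0.1, 0.2, -0.4]
width: 0.0851
```

Call:
send_rows(dp=[[0.001, 0, 0.001], [0, 0, 0]], angular=[[0, 0, 0], [0, 0, 0]], claw=[-1, -1])

```text
clock: 10.5
eef_pos: [0.5822, 0.3325, 0.0621]
tcp_rot: [0.445, -0.231, 0.856, 0.124]
force: [-0.4, -0.9, 0.6]
width: 0.0854
```

Run:
```python
from plan import *
o,p,Rm=st();print((p-Rm[:,2]*.019),o['q'],o['force'])
plan(np.array([.571,.319,.056]),Rt(120,-35),grasp=True,vmax=.022)
```

```text
[0.56882401 0.32456999 0.07303852] [-0.48125823  1.1486839  -0.22354928  2.33792867  2.98924232  1.3128041
 -1.39424094] [-0.41983302 -0.92287328  0.6267265 ]
1 rows; ang [0.0016, -0.0, -0.0003] total deg 0.6
[[0.0145, -0.0062, 0.009]]
```

Call:
send_rows(dp=[[0.005, -0.002, 0.003], [0.005, -0.002, 0.003], [0.005, -0.002, 0.003], [0.001, -0.001, 0.001], [0, 0, 0]], angular=[[0, 0, 0], [0, 0, 0], [0, 0, 0], [0, 0, 0], [0, 0, 0]], claw=[-1, -1, -1, -1, -1])

```text
clock: 11.0
eef_pos: [0.5858, 0.3258, 0.045]
tcp_rot: [0.446, -0.231, 0.856, 0.124]
force: [-0.5, -0.1, -0.2]
width: 0.0849
```

Call:
send_rows(dp=[[0, 0, 0], [0, 0, 0], [0, 0, 0], [0, 0, 0], [0, 0, 0]], angular=[[0, 0, 0], [0, 0, 0], [0, 0, 0], [0, 0, 0], [0, 0, 0]], claw=[1, 1, 1, 1, 1])

```text
clock: 11.5
eef_pos: [0.5856, 0.3261, 0.0453]
tcp_rot: [0.446, -0.231, 0.856, 0.125]
force: [-0.4, 0.2, -0.8]
width: 0.0556
```

Run:
```python
from plan import *
o,p,Rm=st();print((p-Rm[:,2]*.019),o['q'],o['force'],o['width'])
```

```text
[0.57216993 0.31810585 0.05618275] [-0.46576154  1.18982128 -0.21642321  2.32732203  3.0151335   1.34320453
 -1.39156911] [-0.35565713  0.18530226 -0.82611364] 0.05555371689071294
```

Call:
send_rows(dp=[[-0.015, 0, -0.01], [-0.03, 0, -0.02], [-0.033, 0, -0.023], [-0.033, 0, -0.023], [-0.02, 0, -0.015]], angular=[[0, 0, 0], [0, 0, 0], [0, 0, 0], [0, 0, 0], [0, 0, 0]], claw=[1, 1, 1, 1, 1])

```text
clock: 12.0
eef_pos: [0.5826, 0.3225, 0.1981]
tcp_rot: [0.435, -0.232, 0.861, 0.122]
force: [0.6, -0.8, -3.7]
width: 0.0553
```

Run:
```python
from plan import *
o,p,Rm=st();print(p,o['q'],o['force'],o['width'])
plan(np.array([.56,.29,.30]),Rt(118,12),grasp=True)
```

```text
[0.58255354 0.3224993  0.19810342] [-0.46424036  0.79822643 -0.22063646  2.36175352  2.94644887  0.96557968
 -1.39009447] [ 0.5916921  -0.80647019 -3.66340158] 0.05525513236474853
7 rows; ang [0.001, -0.0192, 0.0] total deg 48.3
[[-0.0107, -0.0024, -0.011], [-0.012, -0.0024, -0.0096], [-0.013, -0.0025, -0.008], [-0.0139, -0.0025, -0.0064], [-0.0146, -0.0026, -0.0047]]
[[-0.015, -0.0026, -0.0029], [-0.0153, -0.0026, -0.001]]
```

Call:
send_rows(dp=[[-0.012, -0.002, -0.005], [-0.013, -0.002, -0.005], [-0.014, -0.0025, -0.003], [-0.015, -0.0025, -0.002], [-0.016, -0.0025, 0]], angular=[[0.001, -0.019, 0], [0.001, -0.019, 0], [0.001, -0.019, 0], [0.001, -0.019, 0], [0.001, -0.019, 0]], claw=[1, 1, 1, 1, 1])

```text
clock: 12.5
eef_pos: [0.5979, 0.3179, 0.2755]
tcp_rot: [0.673, -0.179, 0.697, 0.171]
force: [1.4, 0.9, -4.4]
width: 0.0556
```

Run:
```python
from plan import *
o,p,Rm=st();print(p,o['q'],o['force'],o['width'],Rm.round(2))
plan(np.array([.56,.29,.30]),Rt(118,12),grasp=True)
```

```text
[0.59790031 0.31786686 0.27552625] [-0.46933271  1.12192792 -0.23486117  2.51529878  3.05507354  2.03375424
 -1.39798309] [ 1.44150248  0.90275106 -4.39446343] 0.055625247166139986 [[-0.03 -0.48  0.88]
 [-0.02  0.88  0.48]
 [-1.   -0.   -0.04]]
2 rows; ang [0.001, -0.0195, 0.0001] total deg 14.1
[[-0.0137, -0.0033, -0.0145], [-0.0154, -0.0033, -0.0127]]
```

Run:
```python
from plan import *
plan(np.array([.66,.34,.42]),Rt(118.5,-2),grasp=True)
```

```text
4 rows; ang [0.0002, -0.0, 0.0001] total deg 0.3
[[-0.0367, -0.0027, 0.0197], [-0.0367, -0.0027, 0.0197], [-0.0367, -0.0026, 0.0197], [-0.0367, -0.0026, 0.0198]]
```

Call:
send_rows(dp=[[-0.035, -0.0025, 0.02], [-0.035, -0.0025, 0.02], [-0.035, -0.0025, 0.02], [-0.03, -0.002, 0.018], [-0.01, 0, 0.005]], angular=[[0, 0, 0], [0, 0, 0], [0, 0, 0], [0, 0, 0], [0, 0, 0]], claw=[1, 1, 1, 1, 1])

```text
clock: 13.0
eef_pos: [0.6842, 0.3533, 0.3686]
tcp_rot: [0.645, -0.185, 0.723, 0.165]
force: [0.5, -0.2, -4.5]
width: 0.0554
```

Run:
```python
from plan import *
o,p,Rm=st();print(p,o['q'],o['force'],o['width'],Rm.round(2))
plan(p,Rt(118,12))
```

```text
[0.68421032 0.35333598 0.36855014] [-0.43165637  0.77844185 -0.21045728  2.2369966   3.04145478  1.33396418
 -1.40897878] [ 0.46703686 -0.16890856 -4.50662848] 0.05537542316872344 [[-0.1  -0.48  0.87]
 [-0.05  0.88  0.48]
 [-0.99 -0.   -0.11]]
3 rows; ang [0.0006, -0.0171, 0.0] total deg 18.5
[[0.0, 0.0, 0.0], [0.0, 0.0, 0.0], [0.0, 0.0, 0.0]]
```

Call:
send_rows(dp=[[0, 0, 0], [0, 0, 0], [0, 0, 0], [0, 0, 0], [0, 0, 0]], angular=[[0, -0.018, 0], [0, -0.018, 0], [0, -0.018, 0], [0, -0.018, 0], [0, -0.005, 0]], claw=[1, 1, 1, 1, 1])

```text
clock: 13.5
eef_pos: [0.6836, 0.3529, 0.3683]
tcp_rot: [0.802, -0.14, 0.544, 0.205]
force: [0.0, 0.2, -4.6]
width: 0.0553
```

Call:
send_rows(dp=[[0, 0, 0], [0, 0, 0], [0, 0, 0], [0, 0, 0], [0, 0, 0]], angular=[[0, 0, -0.022], [0, 0, -0.022], [0, 0, -0.022], [0, 0, -0.022], [0, 0, -0.022]], claw=[1, 1, 1, 1, 1])

```text
clock: 14.0
eef_pos: [0.6844, 0.3521, 0.3541]
tcp_rot: [0.815, -0.328, 0.47, -0.089]
force: [0.1, 0.0, -4.0]
width: 0.0557
```

Run:
```python
from plan import *
o,p,Rm=st();print(p,o['q'],o['force'],o['width'],Rm.round(2))
```

```text
[0.68444891 0.35213523 0.3541032 ] [-0.4851576   1.14264411 -0.11432709  2.16367521  3.14805853  2.08477301
 -0.74009988] [ 0.07188925  0.01556829 -4.04337175] 0.05570610699689316 [[ 0.54 -0.16  0.82]
 [-0.45  0.77  0.45]
 [-0.71 -0.62  0.34]]
```

Call:
send_rows(dp=[[-0.014, -0.012, 0.007], [-0.014, -0.012, 0.007], [-0.014, -0.012, 0.007], [-0.01, -0.009, 0.005]], angular=[[0.004, -0.004, 0], [0.004, -0.004, 0], [0, 0, 0], [0, 0, 0]], claw=[1, 1, 1, 1])

```text
clock: 14.4
eef_pos: [0.6824, 0.3532, 0.4188]
tcp_rot: [0.828, -0.317, 0.453, -0.093]
force: [0.1, 0.2, -4.0]
width: 0.0553
```

Run:
```python
from plan import *
o,p,Rm=st();print(p,o['q'],o['force'],o['width'],Rm.round(2))
```

```text
[0.68241611 0.35321992 0.41876531] [-0.42335627  1.04052716 -0.224232    2.17203066  3.18514885  2.03005657
 -0.63526886] [ 0.10487924  0.186071   -4.02309742] 0.055274066661855 [[ 0.57 -0.13  0.81]
 [-0.44  0.78  0.44]
 [-0.69 -0.61  0.39]]
```

Call:
send_rows(dp=[[0, 0, 0], [0, 0, 0], [0, 0, 0], [0, 0, 0], [0, 0, 0]], angular=[[0, 0, -0.0225], [0, 0, -0.0225], [0, 0, -0.0225], [0, 0, -0.0225], [0, 0, -0.0225]], claw=[1, 1, 1, 1, 1])

```text
clock: 14.9
eef_pos: [0.6827, 0.3515, 0.4174]
tcp_rot: [0.737, -0.462, 0.313, -0.382]
force: [0.5, 0.3, -3.2]
width: 0.0553
```

Call:
send_rows(dp=[[0, 0, 0], [0, 0, 0], [0, 0, 0], [0, 0, 0], [0, 0, 0]], angular=[[0, 0, -0.0225], [0, 0, -0.0225], [0, 0, -0.0225], [0, 0, -0.0225], [0, 0, -0.0225]], claw=[1, 1, 1, 1, 1])

```text
clock: 15.4
eef_pos: [0.6818, 0.3528, 0.4128]
tcp_rot: [-0.548, 0.549, -0.128, 0.617]
force: [-0.1, -0.0, -4.0]
width: 0.0556
```

Call:
send_rows(dp=[[0, 0, 0], [0, 0, 0], [0, 0, 0], [0, 0, 0], [0, 0, 0]], angular=[[0, 0, -0.0225], [0, 0, -0.0225], [0, 0, -0.0225], [0, 0, -0.0225], [0, 0, -0.0225]], claw=[1, 1, 1, 1, 1])

```text
clock: 15.9
eef_pos: [0.6806, 0.3552, 0.4075]
tcp_rot: [-0.291, 0.566, 0.077, 0.768]
force: [-0.5, -0.1, -3.3]
width: 0.0556
```

Run:
```python
from plan import *
o,p,Rm=st();print(p,o['q'],o['force'],o['width'],Rm.round(2))
# canister z in tool frame fixed at grasp
R0=Rt(120,-35); cz=R0.T@[0,0,1]; print('tilt',np.rad2deg(np.arccos((Rm@cz)[2])))
```

```text
[0.68062838 0.3551572  0.40751954] [-0.9177351   1.16953539  0.60487588  2.21676039  2.80437688  1.9538404
  0.72671186] [-0.47603424 -0.06405495 -3.32544846] 0.055581370102438965 [[-0.19  0.53  0.82]
 [-0.36 -0.82  0.45]
 [ 0.91 -0.21  0.35]]
tilt 161.41106418793933
```

Call:
send_rows(dp=[[0, 0, 0], [0, 0, 0], [0, 0, 0], [0, 0, 0], [0, 0, 0]], angular=[[0, 0, -0.02], [0, 0, -0.01], [0, 0, 0], [0, 0, 0], [0, 0, 0]], claw=[1, 1, 1, 1, 1])

```text
clock: 16.4
eef_pos: [0.6791, 0.3587, 0.4018]
tcp_rot: [-0.218, 0.561, 0.132, 0.788]
force: [0.1, 0.0, -3.6]
width: 0.0555
```

Run:
```python
from plan import *
o,p,Rm=st();print(p,o['q'],o['force'],o['width'],Rm.round(2))
R0=Rt(120,-35); cz=R0.T@[0,0,1]; print('tilt',np.rad2deg(np.arccos((Rm@cz)[2])))
im,d=grab('side','s2')
cv2.imwrite('pics/s2b.png',cv2.resize(im[20:200,80:320],None,fx=3,fy=3))
```

```text
[0.67913104 0.35866562 0.40178305] [-0.95884798  1.20333488  0.67474047  2.2216199   2.78010422  1.92821871
  0.84036006] [ 0.14091009  0.00781721 -3.61077273] 0.05553578607975911 [[-0.28  0.49  0.83]
 [-0.2  -0.87  0.45]
 [ 0.94 -0.04  0.34]]
tilt 164.48759048222303
```

View pics/s2b.png

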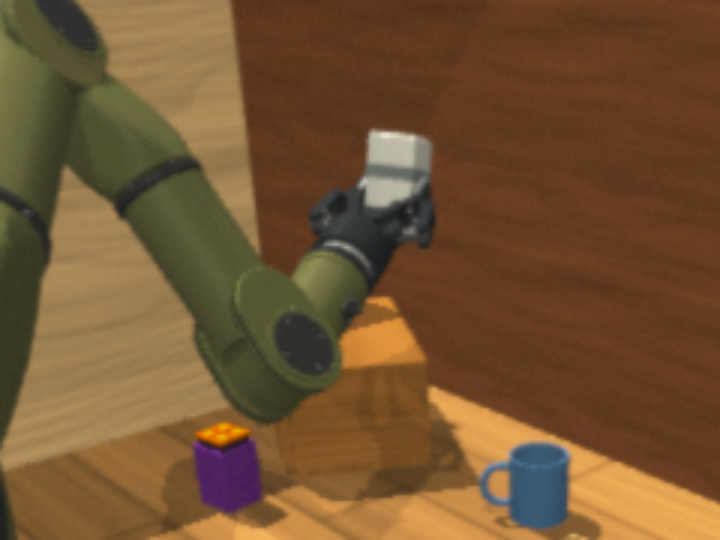

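Call:
send_rows(dp=[[0, 0, 0], [0, 0, 0], [0, 0, 0], [0, 0, 0], [0, 0, 0]], angular=[[0, 0, 0.0225], [0, 0, 0.0225], [0, 0, 0.0225], [0, 0, 0.0225], [0, 0, 0.0225]], claw=[1, 1, 1, 1, 1])

```text
clock: 16.95
eef_pos: [0.6794, 0.3579, 0.4017]
tcp_rot: [-0.486, 0.572, -0.08, 0.656]
force: [0.1, 0.4, -3.8]
width: 0.0554
```

Call:
send_rows(dp=[[0, 0, 0], [0, 0, 0], [0, 0, 0], [0, 0, 0], [0, 0, 0]], angular=[[0, 0, 0.0225], [0, 0, 0.0225], [0, 0, 0.0225], [0, 0, 0.0225], [0, 0, 0.0225]], claw=[1, 1, 1, 1, 1])

```text
clock: 17.45
eef_pos: [0.6812, 0.3536, 0.4032]
tcp_rot: [0.688, -0.503, 0.283, -0.439]
force: [-0.1, -0.6, -3.0]
width: 0.0554
```

Call:
send_rows(dp=[[0, 0, 0], [0, 0, 0], [0, 0, 0], [0, 0, 0], [0, 0, 0]], angular=[[0, 0, 0.0225], [0, 0, 0.0225], [0, 0, 0.0225], [0, 0, 0.0225], [0, 0, 0.0225]], claw=[1, 1, 1, 1, 1])

```text
clock: 17.95
eef_pos: [0.6841, 0.3472, 0.4039]
tcp_rot: [0.798, -0.367, 0.448, -0.168]
force: [-0.0, -0.6, -3.7]
width: 0.0553
```

Run:
```python
from plan import *
o,p,Rm=st();print(p,o['q'],o['force'],o['width'],Rm.round(2))
plan([.64,.2,.33],Rt(107,-15),grasp=True)
```

```text
[0.68409897 0.3471672  0.40389161] [-0.4560002   1.02844413 -0.17353636  2.20154563  3.1265231   1.99462869
 -0.5212655 ] [-0.02220379 -0.60268365 -3.73602187] 0.05532471894685032 [[ 0.54 -0.06  0.84]
 [-0.6   0.67  0.44]
 [-0.59 -0.74  0.33]]
8 rows; ang [-0.0019, 0.0127, 0.017] total deg 61.4
[[0.0146, -0.0045, -0.0137], [0.0151, -0.0059, -0.0126], [0.0153, -0.0074, -0.0115], [0.0153, -0.009, -0.0104], [0.0151, -0.0105, -0.0093]]
[[0.0146, -0.012, -0.0082], [0.0138, -0.0134, -0.0072], [0.0129, -0.0147, -0.0063]]
```

Call:
send_rows(dp=[[0.0145, -0.0045, -0.0135], [0.015, -0.006, -0.0125], [0.015, -0.0075, -0.0115], [0.015, -0.009, -0.0105], [0.015, -0.0105, -0.0095]], angular=[[-0.002, 0.0125, 0.017], [-0.002, 0.0125, 0.017], [-0.002, 0.0125, 0.017], [-0.002, 0.0125, 0.017], [-0.002, 0.0125, 0.017]], claw=[1, 1, 1, 1, 1])

```text
clock: 18.45
eef_pos: [0.6688, 0.2497, 0.3506]
tcp_rot: [0.693, -0.212, 0.689, -0.006]
force: [-0.5, -0.2, -3.3]
width: 0.0554
```

Run:
```python
from plan import *
o,p,Rm=st();print(p,o['q'],o['force'],o['width'],Rm.round(2))
plan([.66,.057,.22],Rt(97,-35),grasp=True)
```

```text
[0.66876234 0.2496609  0.35063777] [-0.23535101  0.91470596 -0.497297    2.40571951  2.87858936  1.7454999
 -0.91927809] [-0.53749187 -0.19242484 -3.31142981] 0.055373053835107315 [[ 0.05 -0.28  0.96]
 [-0.3   0.91  0.29]
 [-0.95 -0.3  -0.04]]
6 rows; ang [0.0019, 0.0157, 0.0094] total deg 39.7
[[0.0321, -0.0221, -0.0071], [0.0313, -0.024, -0.0037], [0.03, -0.0259, -0.0004], [0.0283, -0.0276, 0.0028], [0.0262, -0.0291, 0.0058]]
[[0.0237, -0.0305, 0.0087]]
```

Call:
send_rows(dp=[[0.032, -0.022, -0.007], [0.031, -0.024, -0.004], [0.03, -0.026, 0], [0.028, -0.0275, 0.003], [0.026, -0.029, 0.006]], angular=[[0.002, 0.0155, 0.0095], [0.002, 0.0155, 0.0095], [0.002, 0.0155, 0.0095], [0.002, 0.0155, 0.0095], [0.002, 0.0155, 0.0095]], claw=[1, 1, 1, 1, 1])

```text
clock: 18.95
eef_pos: [0.6705, 0.0791, 0.2279]
tcp_rot: [0.496, -0.069, 0.865, 0.022]
force: [0.6, -0.7, -3.7]
width: 0.0552
```

Run:
```python
from plan import *
o,p,Rm=st();print(p,o['q'],o['force'],o['width'],Rm.round(2))
plan([.667,.056,.16],Rt(97,-35),grasp=True,vmax=.03,wmax=5)
```

```text
[0.67054683 0.07912103 0.22785201] [ 0.10084247  0.83419196 -0.54670535  2.37852947  2.77487613  1.13727221
 -1.10118135] [ 0.61045226 -0.72975257 -3.71782495] 0.0551965429608182 [[-0.5  -0.14  0.86]
 [-0.1   0.99  0.11]
 [-0.86 -0.03 -0.51]]
3 rows; ang [-0.0, 0.0042, 0.0019] total deg 5.0
[[0.0213, -0.0067, 0.016], [0.0208, -0.007, 0.0165], [0.0203, -0.0073, 0.017]]
```

Call:
send_rows(dp=[[0.02, -0.003, 0.015], [0.02, -0.003, 0.015], [0.012, -0.001, 0.01], [0, 0, 0]], angular=[[0, 0.004, 0.002], [0, 0.004, 0.002], [0, 0.001, 0.001], [0, 0, 0]], claw=[1, 1, 1, 1])

```text
clock: 19.35
eef_pos: [0.6796, 0.0517, 0.1605]
tcp_rot: [0.468, -0.044, 0.882, 0.015]
force: [-0.1, 0.3, -3.3]
width: 0.0555
```

Run:
```python
from plan import *
o,p,Rm=st();print(p,o['q'],o['force'],o['width'],Rm.round(2))
plan([.667,.057,.11],Rt(97,-35),grasp=True,vmax=.03,wmax=5)
grab('top'); im,d=grab('side','s3')
cv2.imwrite('pics/s3b.png',cv2.resize(im[80:280,160:400],None,fx=3,fy=3))
W=cloud('top',np.load('top.npz')['d'])
m=(W[...,2]>.018)&(W[...,2]<.035)&(abs(W[...,0]-.67)<.07)&(abs(W[...,1]-.057)<.07)
P=W[m];print(m.sum(),P.min(0),P.max(0))
```

```text
[0.67962107 0.05168373 0.16046879] [ 0.13074636  0.95483184 -0.51887091  2.33673569  2.7990851   1.15029311
 -1.10917266] [-0.07809161  0.30598151 -3.28889472] 0.05550667287838357 [[-0.56 -0.09  0.83]
 [-0.06  1.    0.07]
 [-0.83 -0.01 -0.56]]
3 rows; ang [-0.0017, 0.0008, -0.0003] total deg 2.1
[[0.0163, 0.0026, 0.0124], [0.0162, 0.0025, 0.0125], [0.0161, 0.0024, 0.0126]]
42 [0.63435719 0.00357725 0.01857809] [0.72345013 0.10970375 0.02979404]
```

View pics/s3b.png

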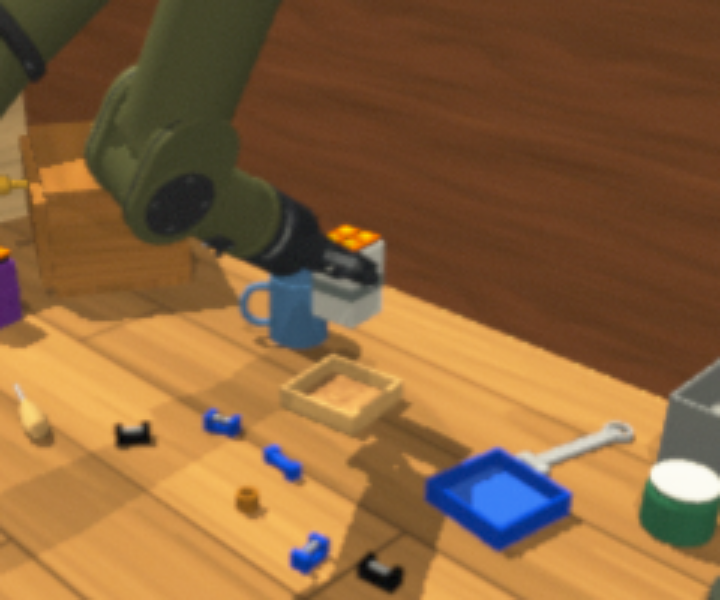

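Run:
```python
from plan import *
plan([.667,.057,.064],Rt(97,-35),grasp=True,vmax=.02,wmax=5)
```

```text
6 rows; ang [-0.0008, 0.0005, -0.0001] total deg 2.1
[[0.0148, 0.0012, 0.0106], [0.0148, 0.0011, 0.0107], [0.0148, 0.0011, 0.0107], [0.0147, 0.001, 0.0108], [0.0147, 0.001, 0.0108]]
[[0.0147, 0.0009, 0.0109]]
```

Call:
send_rows(dp=[[0.015, 0.001, 0.0105], [0.015, 0.001, 0.0105], [0.015, 0.001, 0.0105], [0.013, 0.001, 0.0095], [0.006, 0.001, 0.004]], angular=[[-0.001, 0.0005, 0], [-0.001, 0.0005, 0], [-0.001, 0.0005, 0], [-0.001, 0.0005, 0], [-0.001, 0.0005, 0]], claw=[1, 1, 1, 1, 1])

```text
clock: 19.95
eef_pos: [0.6832, 0.0584, 0.0906]
tcp_rot: [0.467, -0.053, 0.882, 0.029]
force: [-0.1, 0.0, -4.0]
width: 0.0553
```

Run:
```python
from plan import *
o,p,Rm=st();print(p-Rm[:,2]*.019,o['force'],o['width'])
plan([.667,.057,.062],Rt(97,-35),grasp=True,vmax=.01,wmax=5)
```

```text
[0.66760478 0.0564518  0.10124515] [-0.13991057  0.04278813 -4.04171688] 0.05532318773449055
4 rows; ang [0.0, 0.0006, -0.0001] total deg 0.8
[[0.0083, 0.0001, 0.0054], [0.0082, 0.0001, 0.0054], [0.0082, 0.0001, 0.0055], [0.0082, 0.0001, 0.0055]]
```

Call:
send_rows(dp=[[0.008, 0, 0.0055], [0.008, 0, 0.0055], [0.008, 0, 0.0055], [0.005, 0, 0.003], [0.001, 0, 0.001]], angular=[[0, 0.0005, 0], [0, 0.0005, 0], [0, 0.0005, 0], [0, 0, 0], [0, 0, 0]], claw=[1, 1, 1, 1, 1])

```text
clock: 20.45
eef_pos: [0.6843, 0.0585, 0.0543]
tcp_rot: [0.464, -0.054, 0.884, 0.028]
force: [0.6, 0.9, -3.3]
width: 0.0555
```

Run:
```python
from plan import *
o,p,Rm=st();print(p-Rm[:,2]*.019,o['force'],o['width'])
plan([.667,.057,.061],Rt(97,-35),grasp=True,vmax=.01,wmax=5)
```

```text
[0.6687445  0.05662547 0.06511914] [ 0.59239397  0.86016364 -3.25541568] 0.05552250095485189
1 rows; ang [-0.0001, 0.0012, -0.0001] total deg 0.5
[[0.0045, 0.0006, 0.0009]]
```

Call:
send_rows(dp=[[0.002, 0, 0.001], [0.0015, 0, 0.001], [0, 0, 0]], angular=[[0, 0.0005, 0], [0, 0.0005, 0], [0, 0, 0]], claw=[1, 1, 1])

```text
clock: 20.75
eef_pos: [0.6841, 0.0586, 0.0504]
tcp_rot: [0.462, -0.054, 0.885, 0.028]
force: [-1.3, 0.3, -2.9]
width: 0.0553
```

Call:
send_rows(dp=[[0.0015, 0, 0.001], [0, 0, 0]], angular=[[0, 0, 0], [0, 0, 0]], claw=[1, 1])

```text
clock: 20.95
eef_pos: [0.6845, 0.0588, 0.0504]
tcp_rot: [0.463, -0.054, 0.884, 0.028]
force: [-0.2, 0.8, -4.4]
width: 0.0551
```

Call:
send_rows(dp=[[0.002, 0, 0.0015], [0.002, 0, 0.0015]], angular=[[0, 0, 0], [0, 0, 0]], claw=[1, 1])

```text
clock: 21.15
eef_pos: [0.6856, 0.0592, 0.0504]
tcp_rot: [0.467, -0.054, 0.882, 0.029]
force: [-8.2, -2.7, 12.9]
width: 0.0554
```

Call:
send_rows(dp=[[0, 0, 0], [0, 0, 0], [0, 0, 0], [0, 0, 0], [0, 0, 0]], angular=[[0, 0, 0], [0, 0, 0], [0, 0, 0], [0, 0, 0], [0, 0, 0]], claw=[-1, -1, -1, -1, -1])

```text
clock: 21.65
eef_pos: [0.688, 0.0599, 0.0528]
tcp_rot: [0.471, -0.054, 0.88, 0.029]
force: [0.5, 0.4, 1.0]
width: 0.0857
```

Call:
send_rows(dp=[[0, 0, -0.01], [0, 0, -0.025], [0, 0, -0.035], [0, 0, -0.04], [0, 0, -0.03]], angular=[[0, 0, 0], [0, 0, 0], [0, 0, 0], [0, 0, 0], [0, 0, 0]], claw=[-1, -1, -1, -1, -1])

```text
clock: 22.15
eef_pos: [0.6019, 0.0631, 0.101]
tcp_rot: [0.468, -0.063, 0.881, 0.03]
force: [-0.6, 1.8, -2.0]
width: 0.0852
```

```bash
cat > blobs.py <<'E'
from h import *
def blobs(n='top',zmin=.01):
    im,d=grab(n); W=cloud(n,d); zz=W[...,2]; m=(zz>zmin)&(zz<0.2)&(W[...,0]>.3)&(W[...,0]<.8)&(abs(W[...,1])<.46)
    nn,lab,s,c=cv2.connectedComponentsWithStats(m.astype(np.uint8))
    for i in range(1,nn):
        if s[i,4]>8:
            P=W[lab==i];r=cv2.minAreaRect(P[:,:2].astype(np.float32)*1000); w,h=r[1]; a=r[2] if w>h else r[2]-90
            print(n,c[i].round().astype(int),'n',s[i,4],'xy mm',np.array(r[0]).round(0),'size',round(max(w,h)),round(min(w,h)),'long-axis deg',round(a),'z90 %.3f'%np.percentile(P[:,2],90),'bgr',im[lab==i].mean(0).round())
E
python3 - <<'E'
from plan import *
from blobs import *
from meas import meas
o,p,Rm=st();print(p,o['q'],o['width'])
plan([.50,.06,.2],Rt(23))
blobs(); grab('side'); meas('side')
E
```

```text
[0.60188982 0.06306207 0.10101356] [ 0.31369473  1.31547612 -0.95688835  2.53982068  2.74099722  1.64510871
 -0.74540559] 0.08518833755478132
12 rows; ang [0.0084, 0.0111, 0.0159] total deg 91.2
[[-0.0021, 0.0009, -0.0116], [-0.0012, 0.0004, -0.0118], [-0.0004, -0.0001, -0.0118], [0.0004, -0.0007, -0.0118], [0.0011, -0.0014, -0.0117]]
[[0.0017, -0.0022, -0.0115], [0.0022, -0.003, -0.0112], [0.0027, -0.0038, -0.0109], [0.003, -0.0047, -0.0105], [0.0032, -0.0055, -0.01]]
[[0.0033, -0.0063, -0.0094], [0.0032, -0.0071, -0.0089]]
top [144 144] n 546 xy mm [727. 440.] size 99 41 long-axis deg 0 z90 0.149 bgr [ 44.  88. 131.]
top [211 142] n 350 xy mm [740. 211.] size 101 75 long-axis deg -11 z90 0.083 bgr [108.  90.  71.]
top [357 150] n 334 xy mm [ 734. -321.] size 68 67 long-axis deg -49 z90 0.056 bgr [195. 210. 206.]
top [253 164] n 463 xy mm [670.  57.] size 101 100 long-axis deg 7 z90 0.095 bgr [ 82. 160. 212.]
top [385 171] n 237 xy mm [ 663. -427.] size 87 64 long-axis deg 0 z90 0.026 bgr [73. 92. 92.]
top [320 164] n 76 xy mm [ 677. -189.] size 100 24 long-axis deg 85 z90 0.025 bgr
[... 1098 characters left out ...]
n 40 ctr [0.449  0.1525] mean [0.4481 0.1509 0.0108] size [32. 12.] ang -34.0 zmax 0.019
side black px [286.5 271.8] n 69 ctr [ 0.4683 -0.1806] mean [ 0.4663 -0.1826  0.0128] size [34. 15.] ang -84.0 zmax 0.020
side black px [415.5 279. ] n 105 ctr [ 0.6808 -0.4336] mean [ 0.6839 -0.434   0.0143] size [48. 21.] ang -69.0 zmax 0.022
side black px [412.9 293.6] n 174 ctr [ 0.6332 -0.4512] mean [ 0.6279 -0.4527  0.014 ] size [81. 29.] ang -69.0 zmax 0.021
side black px [351.3 310.4] n 1752 ctr [ 0.472  -0.3761] mean [ 0.4729 -0.3768  0.0134] size [101.  99.] ang -9.0 zmax 0.027
side orange px [274.4 189. ] n 103 ctr [0.6708 0.0573] mean [0.671  0.0549 0.0979] size [49. 48.] ang -81.0 zmax 0.100
```

Call:
send_rows(dp=[[-0.02, 0, -0.015], [-0.03, 0, -0.02], [-0.03, 0, -0.02], [-0.02, 0, -0.015]], angular=[[0, 0, 0], [0, 0, 0], [0, 0, 0], [0, 0, 0]], claw=[-1, -1, -1, -1])

```text
clock: 22.65
eef_pos: [0.6002, 0.0597, 0.2167]
tcp_rot: [0.462, -0.051, 0.885, 0.034]
force: [0.6, -1.2, -0.2]
width: 0.0855
```

Run:
```python
from plan import *
o,p,Rm=st();print(p,o['q'],o['width'])
plan([.54,.10,.2],Rt(23))
```

```text
[0.60016457 0.05967292 0.21665536] [ 0.38792009  0.99509692 -1.11654911  2.53446445  2.48373081  1.37982513
 -0.76557707] 0.08546286230539535
12 rows; ang [0.0083, 0.0108, 0.0156] total deg 89.5
[[0.0038, 0.0039, -0.0029], [0.0043, 0.0034, -0.0028], [0.0048, 0.0028, -0.0027], [0.0053, 0.0021, -0.0025], [0.0056, 0.0015, -0.0022]]
[[0.0058, 0.0008, -0.0019], [0.006, 0.0001, -0.0015], [0.0061, -0.0005, -0.0011], [0.0061, -0.0012, -0.0006], [0.0059, -0.0018, -0.0001]]
[[0.0057, -0.0023, 0.0004], [0.0054, -0.0028, 0.0009]]
```

Call:
send_rows(dp=[[0.004, 0.004, -0.003], [0.004, 0.003, -0.003], [0.005, 0.003, -0.003], [0.005, 0.002, -0.0025]], angular=[[0.0085, 0.011, 0.0155], [0.0085, 0.011, 0.0155], [0.0085, 0.011, 0.0155], [0.0085, 0.011, 0.0155]], claw=[-1, -1, -1, -1])

```text
clock: 23.05
eef_pos: [0.5801, 0.0645, 0.2168]
tcp_rot: [0.326, 0.182, 0.928, 0.015]
force: [0.9, -0.9, 0.5]
width: 0.0855
```

Run:
```python
from plan import *
o,p,Rm=st();print(p,o['q'],o['joint_vel'],Rm.round(2))
plan([.54,.10,.2],Rt(23))
```

```text
[0.58012907 0.06453649 0.21676061] [ 0.32210968  0.84210045 -1.19371792  2.30576853  1.85541877  1.16776856
 -0.88496449] [-0.05656481 -0.26272689 -0.06643017 -0.71030625 -1.50527814 -0.49364537
  0.03637183] [[-0.72  0.33  0.61]
 [ 0.35  0.93 -0.09]
 [-0.6   0.15 -0.79]]
8 rows; ang [0.008, 0.0109, 0.015] total deg 58.2
[[0.0064, 0.0022, -0.0018], [0.0067, 0.0015, -0.0015], [0.0069, 0.0008, -0.001], [0.007, 0.0001, -0.0006], [0.007, -0.0006, -0.0001]]
[[0.0069, -0.0012, 0.0004], [0.0067, -0.0018, 0.001], [0.0064, -0.0024, 0.0015]]
```

Going well; continue.

Call:
send_rows(dp=[[0.0065, 0.002, -0.002], [0.0065, 0.0015, -0.0015], [0.007, 0.001, -0.001], [0.007, 0, -0.0005], [0.007, -0.0005, 0]], angular=[[0.008, 0.011, 0.015], [0.008, 0.011, 0.015], [0.008, 0.011, 0.015], [0.008, 0.011, 0.015], [0.008, 0.011, 0.015]], claw=[-1, -1, -1, -1, -1])

```text
clock: 23.55
eef_pos: [0.5595, 0.0807, 0.2119]
tcp_rot: [0.132, 0.448, 0.884, 0.001]
force: [-0.4, -0.9, -0.7]
width: 0.0857
```

Run:
```python
from plan import *
o,p,Rm=st();print(p,o['q'],o['joint_vel'],Rm.round(2))
plan([.535,.109,.14],Rt(23))
```

```text
[0.55945874 0.08066642 0.2119224 ] [ 0.33654421  0.84323177 -1.21629204  1.95638739  1.22124975  1.12848242
 -0.81061119] [ 0.08853533  0.14943068 -0.03807321 -0.65984975 -1.07591377  0.15278601
  0.05279006] [[-0.56  0.79  0.23]
 [ 0.79  0.6  -0.12]
 [-0.23  0.12 -0.97]]
3 rows; ang [0.0079, 0.0117, 0.0122] total deg 20.2
[[0.0177, -0.0037, 0.0201], [0.0158, -0.0039, 0.0215], [0.0139, -0.004, 0.0228]]
```

Call:
send_rows(dp=[[0.015, -0.003, 0.02], [0.015, -0.003, 0.021], [0.012, -0.004, 0.02], [0.004, -0.001, 0.008], [0, 0, 0]], angular=[[0.008, 0.0115, 0.012], [0.008, 0.0115, 0.012], [0.003, 0.005, 0.005], [0, 0, 0], [0, 0, 0]], claw=[-1, -1, -1, -1, -1])

```text
clock: 24.05
eef_pos: [0.5455, 0.0975, 0.1346]
tcp_rot: [0.04, 0.553, 0.832, -0.008]
force: [-0.2, -0.9, 0.0]
width: 0.0854
```

Run:
```python
from plan import *
o,p,Rm=st();print(p,o['q'],Rm.round(2))
plan([.535,.109,.07],Rt(23),vmax=.03)
```

```text
[0.54546425 0.09749399 0.13457531] [ 0.30559839  0.98575357 -1.1524388   1.88966887  1.14691478  1.09571337
 -0.95997807] [[-0.39  0.92  0.06]
 [ 0.92  0.39 -0.06]
 [-0.07  0.03 -1.  ]]
3 rows; ang [0.0016, 0.004, -0.0002] total deg 4.6
[[0.0065, -0.0024, 0.021], [0.006, -0.0022, 0.0212], [0.0054, -0.0019, 0.0214]]
```

Call:
send_rows(dp=[[0.0065, -0.002, 0.021], [0.006, -0.002, 0.021], [0.0055, -0.002, 0.021], [0.002, 0, 0.01], [0, 0, 0]], angular=[[0.002, 0.004, 0], [0.0015, 0.004, 0], [0.0015, 0.004, 0], [0, 0, 0], [0, 0, 0]], claw=[-1, -1, -1, -1, -1])

```text
clock: 24.55
eef_pos: [0.5405, 0.1037, 0.061]
tcp_rot: [0.012, 0.561, 0.828, -0.005]
force: [-0.4, 0.6, 0.9]
width: 0.0855
```

Run:
```python
from plan import *
from meas import meas
o,p,Rm=st();print(p,o['q'],Rm.round(2))
plan([.534,.108,.004],Rt(23),vmax=.015)
```

```text
[0.54051719 0.1036816  0.06103549] [ 0.28945454  1.10626799 -1.0952685   1.90027165  1.23981192  1.02774993
 -1.02465084] [[-0.37  0.93  0.01]
 [ 0.93  0.37 -0.02]
 [-0.02  0.01 -1.  ]]
4 rows; ang [0.0002, 0.001, -0.0008] total deg 1.9
[[0.002, -0.0012, 0.0142], [0.0019, -0.0012, 0.0142], [0.0018, -0.0011, 0.0142], [0.0017, -0.0011, 0.0142]]
```

Call:
send_rows(dp=[[0.003, -0.001, 0.014], [0.002, -0.001, 0.014], [0.002, -0.001, 0.014], [0.001, -0.001, 0.01], [0, 0, 0]], angular=[[0, 0.001, -0.001], [0, 0.001, 0], [0, 0.001, 0], [0, 0, 0], [0, 0, 0]], claw=[-1, -1, -1, -1, -1])

```text
clock: 25.05
eef_pos: [0.536, 0.1088, 0.0069]
tcp_rot: [0.007, 0.559, 0.829, 0.001]
force: [-0.2, -1.0, 0.1]
width: 0.0857
```

Run:
```python
from plan import *
o,p,Rm=st();print(p)
plan([.534,.108,.004],Rt(23),vmax=.015)
im,d=grab('side')
cv2.imwrite('pics/s4b.png',cv2.resize(im[170:270,180:300],None,fx=6,fy=6,interpolation=cv2.INTER_CUBIC))
```

```text
[0.53601638 0.10875965 0.00693589]
1 rows; ang [0.0015, 0.0015, -0.0026] total deg 1.2
[[0.0001, -0.0022, 0.0029]]
```

View pics/s4b.png

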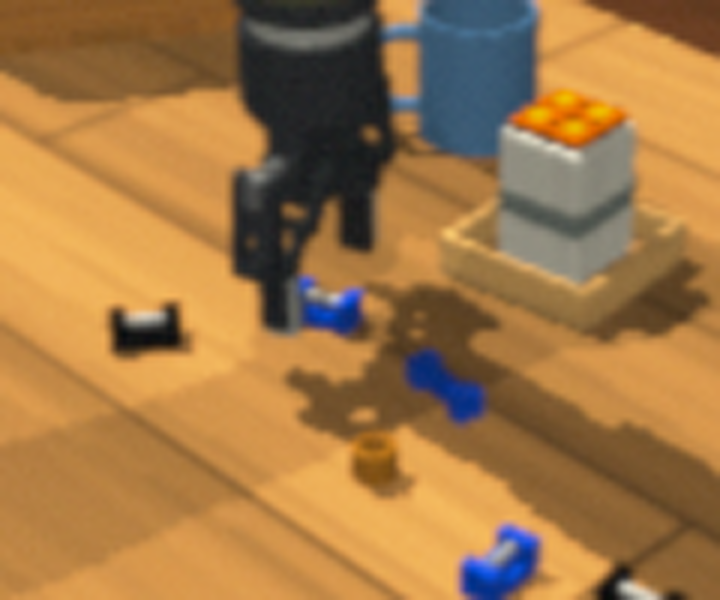

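Call:
send_rows(dp=[[0, -0.001, 0.002], [0, -0.001, 0.001], [0, 0, 0], [0, 0, 0], [0, 0, 0]], angular=[[0, 0, 0], [0, 0, 0], [0, 0, 0], [0, 0, 0], [0, 0, 0]], claw=[-1, -1, 1, 1, 1])

```text
clock: 25.6
eef_pos: [0.5353, 0.1088, 0.0057]
tcp_rot: [0.007, 0.559, 0.829, 0.003]
force: [0.6, 0.6, -0.2]
width: 0.0438
```

Call:
send_rows(dp=[[0, 0, 0], [0, 0, 0], [0, 0, 0], [0, 0, 0]], angular=[[0, 0, 0], [0, 0, 0], [0, 0, 0], [0, 0, 0]], claw=[1, 1, 1, 1])

```text
clock: 26.0
eef_pos: [0.5358, 0.109, 0.0065]
tcp_rot: [0.008, 0.559, 0.829, 0.003]
force: [0.8, 0.4, 0.2]
width: 0.0173
```

Run:
```python
from plan import *
o,p,Rm=st();print(p,o['q'])
up=plan([p[0],p[1],.1],Rt(23),vmax=.035)
for y in (81,-9): plan([.637,-.184,.1],Rt(y),p0=up[0],R0=up[1])
```

```text
[0.53578911 0.10900519 0.00652245] [ 0.27035016  1.18950166 -1.04542201  1.92420155  1.36134107  0.97133669
 -1.10560036]
3 rows; ang [0.0008, 0.0005, -0.0009] total deg 1.4
[[-0.0003, 0.0004, -0.0312], [-0.0002, 0.0003, -0.0312], [-0.0001, 0.0001, -0.0312]]
8 rows; ang [-0.0, 0.0, -0.0201] total deg 58.0
[[-0.0387, -0.0027, 0.0], [-0.038, -0.0075, 0.0], [-0.0368, -0.0123, 0.0], [-0.0349, -0.0168, 0.0], [-0.0325, -0.0211, 0.0]]
[[-0.0296, -0.025, 0.0], [-0.0262, -0.0285, 0.0], [-0.0224, -0.0316, 0.0]]
7 rows; ang [0.0, 0.0, 0.0127] total deg 32.0
[[-0.0442, -0.003, 0.0], [-0.0443, 0.0005, 0.0], [-0.0441, 0.004, 0.0], [-0.0436, 0.0075, 0.0], [-0.0429, 0.011, 0.0]]
[[-0.0419, 0.0144, 0.0], [-0.0406, 0.0176, 0.0]]
```

Call:
send_rows(dp=[[0, 0, -0.015], [0, 0, -0.035], [0, 0, -0.04], [0, 0, -0.035], [0, 0, -0.01]], angular=[[0, 0, 0], [0, 0, 0], [0, 0, 0], [0, 0, 0], [0, 0, 0]], claw=[1, 1, 1, 1, 1])

```text
clock: 26.5
eef_pos: [0.5317, 0.1088, 0.1429]
tcp_rot: [0.006, 0.559, 0.829, 0.001]
force: [0.6, 1.0, -0.5]
width: 0.0173
```

Run:
```python
from plan import *
o,p,Rm=st();print(p,o['width'])
r=Rt(-9)
plan(np.array([.637,-.184,.12])+r@[-.022,-.01,0],r)
```

```text
[0.53171899 0.10884178 0.14287668] 0.017313091488312893
8 rows; ang [0.0002, 0.0001, 0.0108] total deg 31.1
[[-0.0406, -0.0041, 0.0032], [-0.0407, -0.0013, 0.0031], [-0.0407, 0.0015, 0.0031], [-0.0405, 0.0042, 0.0031], [-0.0402, 0.007, 0.003]]
[[-0.0396, 0.0097, 0.003], [-0.0389, 0.0123, 0.003], [-0.0379, 0.0149, 0.0029]]
```

Call:
send_rows(dp=[[-0.0405, -0.004, 0.003], [-0.0405, -0.001, 0.003], [-0.0405, 0.0015, 0.003], [-0.0405, 0.004, 0.003], [-0.04, 0.007, 0.003]], angular=[[0, 0, 0.011], [0, 0, 0.011], [0, 0, 0.011], [0, 0, 0.011], [0, 0, 0.011]], claw=[1, 1, 1, 1, 1])

```text
clock: 27.0
eef_pos: [0.5905, -0.0844, 0.1299]
tcp_rot: [0.005, 0.692, 0.722, 0.005]
force: [0.2, 0.5, -0.3]
width: 0.0177
```

Call:
send_rows(dp=[[-0.04, 0.01, 0.003], [-0.039, 0.0125, 0.003], [-0.02, 0.008, 0.003], [-0.005, 0.003, 0], [0, 0, 0]], angular=[[0, 0, 0.011], [0, 0, 0.011], [0, 0, 0.005], [0, 0, 0], [0, 0, 0]], claw=[1, 1, 1, 1, 1])

```text
clock: 27.5
eef_pos: [0.6197, -0.2035, 0.1143]
tcp_rot: [0.004, 0.757, 0.653, 0.001]
force: [0.2, 1.1, 1.2]
width: 0.0176
```

Run:
```python
from plan import *
from blobs import *
o,p,Rm=st();print(p,o['width'],o['q'])
r=Rt(-9)
plan(np.array([.637,-.184,.018])+r@[-.022,-.01,0],r,vmax=.03)
grab('side','s5'); blobs()
```

```text
[ 0.61971716 -0.20346349  0.11429194] 0.017597929570280578 [ 0.74877821  1.08521419 -1.08071122  1.55572317  1.03346726  1.14678465
 -0.71480817]
4 rows; ang [0.0003, 0.0001, 0.0004] total deg 0.7
[[0.0001, 0.0009, 0.0241], [0.0, 0.0009, 0.0241], [0.0, 0.0009, 0.0241], [0.0, 0.001, 0.0241]]
top [144 144] n 545 xy mm [727. 440.] size 98 40 long-axis deg -1 z90 0.149 bgr [ 41.  83. 126.]
top [211 142] n 350 xy mm [740. 211.] size 101 75 long-axis deg -12 z90 0.083 bgr [103.  85.  68.]
top [253 165] n 460 xy mm [670.  57.] size 101 100 long-axis deg 7 z90 0.096 bgr [ 81. 156. 210.]
top [390 162] n 54 xy mm [ 696. -443.] size 36 21 long-axis deg 76 z90 0.024 bgr [68. 86. 88.]
top [312 176] n 122 xy mm [ 637. -182.] size 100 98 long-axis deg -9 z90 0.025 bgr [155.  76.  64.]
top [326 181] n 49 xy mm [ 599. -195.] size 59 26 long-axis deg 1 z90 0.187 bgr [127.  70.  47.]
top [266 204] n 40 xy mm [531.   9.] size 46 15 long-axis deg 85 z90 0.017 bgr [198.  95.  82.]
top [370 224] n 183 xy mm [ 474. -373.] size 105 100 long-axis deg 82 z90 0.026 bgr [34. 51. 68.]
top [224 224] n 41 xy mm [453. 160.] size 37 19 long-axis deg -37 z90 0.020 bgr [ 72.  90. 106.]
top [316 221] n 40 xy mm [ 472. -175.] size 38 19 long-axis deg -82 z90 0.018 bgr [ 70.  92. 112.]
top [271 223] n 19 xy mm [461. -13.] size 22 18 long-axis deg 1 z90 0.019 bgr [ 62. 130. 191.]
top [298 225] n 20 xy mm [ 455. -108.] size 21 18 long-axis deg -21 z90 0.019 bgr [172. 104.  98.]
top [299 232] n 14 xy mm [ 431. -114.] size 18 7 long-axis deg -89 z90 0.019 bgr [168.  97. 100.]
top [196 240] n 121 xy mm [401. 274.] size 103 25 long-axis deg 66 z90 0.027 bgr [105. 167. 208.]
```

Call:
send_rows(dp=[[0, 0.001, 0.024], [0, 0.001, 0.024], [0, 0.001, 0.024], [0, 0.001, 0.015], [0, 0, 0.003]], angular=[[0, 0, 0], [0, 0, 0], [0, 0, 0], [0, 0, 0], [0, 0, 0]], claw=[1, 1, 1, 1, 1])

```text
clock: 28.1
eef_pos: [0.6261, -0.1898, 0.0258]
tcp_rot: [0.003, 0.75, 0.661, 0.005]
force: [-0.6, -0.1, -0.2]
width: 0.0173
```

Run:
```python
from plan import *
o,p,Rm=st();print(p,o['force'])
r=Rt(-9)
plan(np.array([.637,-.184,.017])+r@[-.022,-.01,0],r,vmax=.03)
```

```text
[ 0.62606454 -0.18982201  0.02577653] [-0.58360787 -0.0932422  -0.15306661]
1 rows; ang [0.0017, -0.0006, 0.005] total deg 1.9
[[-0.0146, -0.0007, 0.0087]]
```

Call:
send_rows(dp=[[-0.006, 0, 0.003], [-0.006, 0, 0.003], [-0.003, 0, 0.002], [0, 0, 0], [0, 0, 0]], angular=[[0, 0, 0.002], [0, 0, 0.002], [0, 0, 0], [0, 0, 0], [0, 0, 0]], claw=[1, 1, 1, 1, 0.2])

```text
clock: 28.6
eef_pos: [0.6257, -0.2046, 0.0205]
tcp_rot: [0.004, 0.759, 0.652, 0.007]
force: [0.6, -0.5, -0.6]
width: 0.0306
```

Call:
send_rows(dp=[[0, 0, 0], [0, 0, 0], [0, 0, -0.02], [0, 0, -0.04], [0, 0, -0.04]], angular=[[0, 0, 0], [0, 0, 0], [0, 0, 0], [0, 0, 0], [0, 0, 0]], claw=[0.2, 0.2, 0.2, 0.2, -1])

```text
clock: 29.1
eef_pos: [0.621, -0.2045, 0.1206]
tcp_rot: [0.0, 0.758, 0.652, 0.004]
force: [0.8, -0.9, 0.6]
width: 0.0475
```

Run:
```python
from plan import *
o,p,Rm=st();print(p,o['force'],o['width'],o['q'])
plan([.530,.008,.07],Rt(-8))
```

```text
[ 0.62098235 -0.20453864  0.12064797] [ 0.76697305 -0.92195507  0.6447126 ] 0.047530614158489914 [ 0.754644    1.08085986 -1.08809703  1.5442967   1.01825938  1.15509278
 -0.69959121]
6 rows; ang [0.0001, -0.0001, -0.0003] total deg 0.7
[[0.0327, -0.0203, 0.0085], [0.0328, -0.0203, 0.0085], [0.0328, -0.0202, 0.0085], [0.0328, -0.0201, 0.0085], [0.0329, -0.0201, 0.0085]]
[[0.0329, -0.02, 0.0085]]
```

Call:
send_rows(dp=[[0.033, -0.02, 0], [0.033, -0.02, 0], [0.033, -0.02, 0], [0.033, -0.02, 0.008], [0.033, -0.02, 0.008]], angular=[[0, 0, 0], [0, 0, 0], [0, 0, 0], [0, 0, 0], [0, 0, 0]], claw=[-1, -1, -1, -1, -1])

```text
clock: 29.6
eef_pos: [0.5554, -0.0249, 0.12]
tcp_rot: [0.01, 0.763, 0.646, 0.013]
force: [0.6, 0.1, -0.6]
width: 0.085
```

Call:
send_rows(dp=[[0.02, -0.012, 0.008], [0.006, -0.003, 0.002], [0, 0, 0], [0, 0, 0]], angular=[[0, 0, 0], [0, 0, 0], [0, 0, 0], [0, 0, 0]], claw=[-1, -1, -1, -1])

```text
clock: 30.0
eef_pos: [0.5447, 0.0102, 0.1149]
tcp_rot: [0.011, 0.759, 0.651, 0.015]
force: [-0.3, -1.0, 0.2]
width: 0.0852
```

Run:
```python
from plan import *
o,p,Rm=st();print(p,o['force'],o['width'],o['q'])
plan([.530,.008,.05],Rt(-7))
grab('side'); from meas import meas; meas('side')
```

```text
[0.54466148 0.01019257 0.1149484 ] [-0.27414599 -0.95734114  0.23558485] 0.08524042300717506 [ 0.47679031  0.97498064 -1.07003845  1.92302904  1.11826836  0.94965812
 -1.31040411]
2 rows; ang [0.0029, -0.0007, -0.0025] total deg 2.8
[[-0.0025, -0.0083, 0.0322], [-0.0022, -0.0077, 0.0323]]
side blue px [253.9 233.9] n 57 ctr [0.526  0.0047] mean [0.5256 0.0021 0.0148] size [44. 16.] ang 84.0 zmax 0.019
side blue px [325.6 245.6] n 918 ctr [ 0.6361 -0.1875] mean [ 0.6347 -0.1871  0.0154] size [102. 102.] ang 80.0 zmax 0.028
side blue px [263.4 264.3] n 68 ctr [ 0.4459 -0.1172] mean [ 0.4435 -0.1193  0.0139] size [38. 15.] ang 12.0 zmax 0.020
side black px [203.8 225.4] n 36 ctr [0.449 0.152] mean [0.4482 0.1518 0.0107] size [32.  8.] ang -36.0 zmax 0.020
side black px [286.3 271.6] n 70 ctr [ 0.4694 -0.1806] mean [ 0.4662 -0.182   0.0132] size [36. 18.] ang -82.0 zmax 0.021
side black px [415.6 279. ] n 104 ctr [ 0.6805 -0.4344] mean [ 0.6843 -0.4343  0.0141] size [48. 21.] ang -73.0 zmax 0.021
side black px [412.9 293.7] n 170 ctr [ 0.6335 -0.4514] mean [ 0.6282 -0.4527  0.0136] size [80. 29.] ang -69.0 zmax 0.021
side black px [351.7 310.1] n 1759 ctr [ 0.473  -0.3761] mean [ 0.474  -0.3771  0.0136] size [104. 100.] ang -9.0 zmax 0.027
side orange px [276.8 189. ] n 63 ctr [0.6747 0.055 ] mean [0.6769 0.0495 0.0979] size [45. 43.] ang 2.0 zmax 0.100
```

Call:
send_rows(dp=[[-0.003, -0.006, 0.022], [-0.001, -0.006, 0.025], [0, -0.004, 0.025], [0, 0, 0.015], [0, 0, 0]], angular=[[0.003, 0, -0.0025], [0.003, 0, -0.0025], [0, 0, 0], [0, 0, 0], [0, 0, 0]], claw=[-1, -1, -1, -1, -1])

```text
clock: 30.55
eef_pos: [0.5351, -0.0002, 0.0262]
tcp_rot: [0.0, 0.754, 0.656, 0.004]
force: [0.6, 0.2, -0.1]
width: 0.0855
```

Run:
```python
from plan import *
o,p,Rm=st();print(p)
plan([.530,.008,.005],Rt(-7),vmax=.01)
```

```text
[ 5.35062610e-01 -2.08281992e-04  2.61747034e-02]
3 rows; ang [0.0003, -0.0003, -0.0009] total deg 1.0
[[0.0024, -0.0021, 0.0071], [0.0025, -0.0021, 0.0071], [0.0025, -0.002, 0.0071]]
```

Call:
send_rows(dp=[[0.003, -0.002, 0.007], [0.0025, -0.002, 0.007], [0.0025, -0.002, 0.005], [0, 0, 0.001], [0, 0, 0]], angular=[[0, 0, 0], [0, 0, 0], [0, 0, 0], [0, 0, 0], [0, 0, 0]], claw=[-1, -1, -1, -1, 1])

```text
clock: 31.05
eef_pos: [0.5325, 0.0078, 0.0069]
tcp_rot: [0.002, 0.756, 0.655, 0.005]
force: [0.1, 0.7, -0.1]
width: 0.0729
```

Call:
send_rows(dp=[[0, 0, 0], [0, 0, 0], [0, 0, 0], [0, 0, 0], [0, 0, 0]], angular=[[0, 0, 0], [0, 0, 0], [0, 0, 0], [0, 0, 0], [0, 0, 0]], claw=[1, 1, 1, 1, 1])

```text
clock: 31.55
eef_pos: [0.5333, 0.0081, 0.0083]
tcp_rot: [0.002, 0.756, 0.655, 0.006]
force: [-0.6, 0.0, 1.4]
width: 0.0107
```

Call:
send_rows(dp=[[0, 0, 0], [0, 0, -0.015], [0, 0, -0.03], [0, 0, -0.035], [0, 0, -0.02]], angular=[[0, 0, 0], [0, 0, 0], [0, 0, 0], [0, 0, 0], [0, 0, 0]], claw=[1, 1, 1, 1, 1])

```text
clock: 32.05
eef_pos: [0.5298, 0.0068, 0.1076]
tcp_rot: [0.0, 0.756, 0.655, 0.003]
force: [0.3, -0.2, -1.0]
width: 0.0108
```

Run:
```python
from plan import *
o,p,Rm=st();print(p,o['width'],o['q'])
r=Rt(-9)
plan(np.array([.637,-.184,.09])+r@[.010,.018,0],r)
```

```text
[0.52975773 0.00676679 0.10763801] 0.010767829941944354 [ 0.4812606   0.98304306 -1.06428305  1.93836864  1.10094874  0.95205202
 -1.29288505]
5 rows; ang [0.0001, -0.0001, 0.0005] total deg 0.9
[[-0.0328, 0.0303, 0.0035], [-0.0327, 0.0304, 0.0035], [-0.0326, 0.0305, 0.0035], [-0.0325, 0.0306, 0.0035], [-0.0324, 0.0307, 0.0035]]
```

Call:
send_rows(dp=[[-0.033, 0.03, 0.002], [-0.033, 0.03, 0.002], [-0.033, 0.03, 0.002], [-0.033, 0.03, 0.002], [-0.018, 0.018, 0.002]], angular=[[0, 0, 0.0005], [0, 0, 0.0005], [0, 0, 0.0005], [0, 0, 0], [0, 0, 0]], claw=[1, 1, 1, 1, 1])

```text
clock: 32.55
eef_pos: [0.6497, -0.1619, 0.1024]
tcp_rot: [0.001, 0.755, 0.656, 0.007]
force: [0.2, 0.0, -1.6]
width: 0.01
```

Call:
send_rows(dp=[[-0.004, 0.004, 0], [0, 0, 0]], angular=[[0, 0, 0], [0, 0, 0]], claw=[1, 1])

```text
clock: 32.75
eef_pos: [0.6538, -0.1709, 0.1009]
tcp_rot: [0.001, 0.758, 0.653, 0.006]
force: [-1.0, -0.2, -0.6]
width: 0.0104
```

Run:
```python
from plan import *
o,p,Rm=st();print(p,o['width'])
r=Rt(-9)
plan(np.array([.637,-.184,.022])+r@[.010,.018,0],r,vmax=.02)
```

```text
[ 0.65382929 -0.17087833  0.10087836] 0.010432827912108096
4 rows; ang [0.0004, -0.0003, 0.0004] total deg 0.9
[[-0.0015, 0.0006, 0.0197], [-0.0015, 0.0007, 0.0197], [-0.0015, 0.0008, 0.0197], [-0.0014, 0.0008, 0.0197]]
```

Call:
send_rows(dp=[[-0.002, 0.001, 0.02], [-0.002, 0.001, 0.02], [-0.002, 0.001, 0.02], [-0.002, 0.001, 0.013], [0, 0, 0.001]], angular=[[0, 0, 0], [0, 0, 0], [0, 0, 0], [0, 0, 0], [0, 0, 0]], claw=[1, 1, 1, 1, 1])

```text
clock: 33.25
eef_pos: [0.6542, -0.1732, 0.0197]
tcp_rot: [-0.001, 0.754, 0.657, 0.005]
force: [0.4, -0.0, -0.4]
width: 0.0106
```

Run:
```python
from plan import *
o,p,Rm=st();print(p,o['width'])
r=Rt(-9)
plan(np.array([.637,-.184,.02])+r@[.010,.018,0],r,vmax=.02)
```

```text
[ 0.65417606 -0.17319043  0.01968294] 0.010553450238317497
1 rows; ang [0.0007, -0.0014, 0.0031] total deg 1.2
[[-0.0034, 0.0027, -0.0003]]
```

Call:
send_rows(dp=[[0, 0, 0], [0, 0, 0], [0, 0, 0], [0, 0, -0.02], [0, 0, -0.04]], angular=[[0, 0, 0], [0, 0, 0], [0, 0, 0], [0, 0, 0], [0, 0, 0]], claw=[0.2, 0.2, 0.2, 0.2, 0.2])

```text
clock: 33.75
eef_pos: [0.6511, -0.1728, 0.0782]
tcp_rot: [-0.004, 0.754, 0.657, 0.003]
force: [1.3, 0.4, -0.5]
width: 0.0338
```

Call:
send_rows(dp=[[0, 0, -0.03], [0, 0, -0.01]], angular=[[0, 0, 0], [0, 0, 0]], claw=[-1, -1])

```text
clock: 33.95
eef_pos: [0.6543, -0.172, 0.1277]
tcp_rot: [-0.001, 0.753, 0.657, 0.007]
force: [0.8, -0.4, -0.3]
width: 0.0619
```

Run:
```python
from plan import *
from meas import meas
o,p,Rm=st();print(p,o['width'],o['q'])
plan([.447,-.114,.09],Rt(-81))
im,d=grab('side'); meas('side')
cv2.imwrite('pics/s6b.png',cv2.resize(im[180:330,220:420],None,fx=4,fy=4,interpolation=cv2.INTER_CUBIC))
```

```text
[ 0.65432744 -0.17196047  0.12773251] 0.06186025666978145 [ 0.67697878  1.08962791 -1.08295045  1.46375616  0.99338285  1.18575158
 -0.68814628]
10 rows; ang [-0.0, -0.0002, 0.0203] total deg 73.2
[[0.0029, -0.0214, 0.0037], [0.0002, -0.0215, 0.0037], [-0.0026, -0.0214, 0.0037], [-0.0053, -0.0209, 0.0037], [-0.0079, -0.02, 0.0037]]
[[-0.0104, -0.0189, 0.0037], [-0.0127, -0.0174, 0.0037], [-0.0148, -0.0156, 0.0037], [-0.0167, -0.0136, 0.0037], [-0.0183, -0.0114, 0.0037]]
side blue px [325.7 245.5] n 911 ctr [ 0.6356 -0.1874] mean [ 0.6338 -0.1882  0.0165] size [102. 101.] ang -9.0 zmax 0.028
side blue px [263.1 264.5] n 66 ctr [ 0.4432 -0.1169] mean [ 0.4424 -0.1193  0.0138] size [35. 15.] ang 10.0 zmax 0.021
side black px [204.  225.3] n 36 ctr [0.4487 0.1519] mean [0.4483 0.1512 0.0113] size [32. 10.] ang -30.0 zmax 0.020
side black px [286.4 271.8] n 68 ctr [ 0.4681 -0.1813] mean [ 0.4661 -0.1826  0.0131] size [36. 15.] ang -80.0 zmax 0.021
side black px [413.9 285.3] n 664 ctr [ 0.6561 -0.4416] mean [ 0.6516 -0.4432  0.0201] size [85. 79.] ang -73.0 zmax 0.027
side black px [351.5 310.4] n 1741 ctr [ 0.4718 -0.3761] mean [ 0.4732 -0.3771  0.0134] size [102. 100.] ang -8.0 zmax 0.027
side orange px [274.3 189. ] n 103 ctr [0.6724 0.0568] mean [0.6708 0.0549 0.098 ] size [51. 47.] ang 6.0 zmax 0.100
```

View pics/s6b.png

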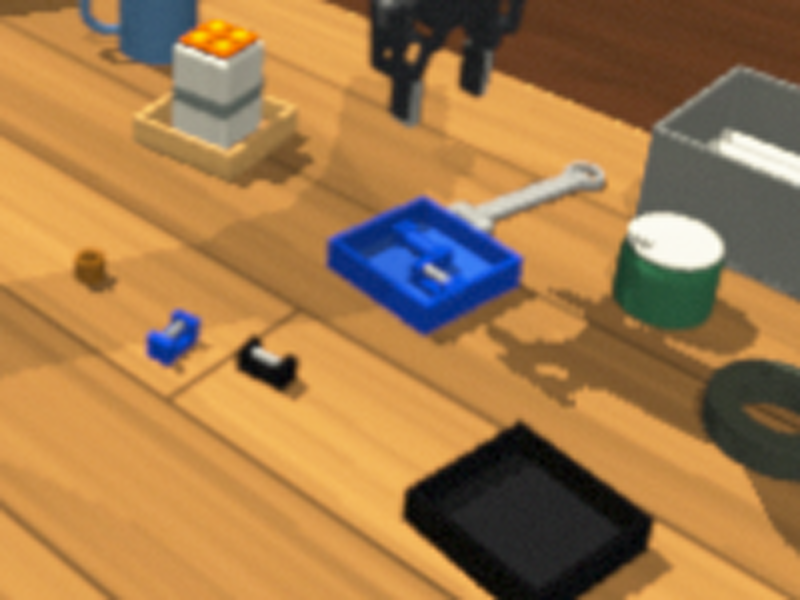

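Call:
send_rows(dp=[[0.003, -0.0215, 0.002], [0, -0.0215, 0.002], [-0.0025, -0.0215, 0.002], [-0.0055, -0.021, 0.002], [-0.008, -0.02, 0.002]], angular=[[0, 0, 0.0205], [0, 0, 0.0205], [0, 0, 0.0205], [0, 0, 0.0205], [0, 0, 0.0205]], claw=[0, 0, 0, 0, 0])

```text
clock: 34.5
eef_pos: [0.5494, -0.1417, 0.1174]
tcp_rot: [-0.003, 0.928, 0.372, 0.009]
force: [-0.2, 0.4, -0.4]
width: 0.0427
```

Call:
send_rows(dp=[[-0.0105, -0.019, 0.004], [-0.0125, -0.0175, 0.004], [-0.015, -0.0155, 0.004], [-0.013, -0.011, 0.003], [-0.004, -0.003, 0]], angular=[[0, 0, 0.0205], [0, 0, 0.0205], [0, 0, 0.0205], [0, 0, 0.012], [0, 0, 0.003]], claw=[0, 0, 0, 0, 0])

```text
clock: 35.0
eef_pos: [0.4584, -0.1135, 0.0998]
tcp_rot: [-0.005, 0.992, 0.129, 0.004]
force: [1.1, -0.3, 0.2]
width: 0.0428
```

Run:
```python
from plan import *
o,p,Rm=st();print(p,o['width'],o['q'])
plan([.446,-.115,.05],Rt(-80),vmax=.02,wmax=4)
```

```text
[ 0.45841973 -0.11350661  0.0997536 ] 0.0428264596752415 [ 0.62486113  0.84367291 -0.78933088  2.11545416  1.05953941  0.63916568
 -2.23410415]
3 rows; ang [-0.0005, -0.0005, 0.0045] total deg 4.9
[[-0.0043, -0.0004, 0.0165], [-0.0043, -0.0004, 0.0166], [-0.0042, -0.0003, 0.0166]]
```

Call:
send_rows(dp=[[-0.004, 0, 0.018], [-0.004, 0, 0.018], [-0.003, 0, 0.018], [-0.002, 0, 0.012], [0, 0, 0]], angular=[[0, 0, 0.0045], [0, 0, 0.0045], [0, 0, 0.002], [0, 0, 0], [0, 0, 0]], claw=[0, 0, 0, 0, 0])

```text
clock: 35.5
eef_pos: [0.4434, -0.1154, 0.0313]
tcp_rot: [-0.006, 0.996, 0.094, 0.003]
force: [-0.4, -0.4, 0.3]
width: 0.0426
```

Run:
```python
from plan import *
o,p,Rm=st();print(p,o['width'],o['q'])
plan([.446,-.114,.005],Rt(-80),vmax=.01,wmax=4)
im,d=grab('side')
cv2.imwrite('pics/s7b.png',cv2.resize(im[220:300,220:330],None,fx=6,fy=6,interpolation=cv2.INTER_CUBIC))
```

```text
[ 0.44342532 -0.11539571  0.03129569] 0.0425842329009261 [ 0.54220406  0.9414018  -0.62902061  2.18057364  1.34689067  0.49687706
 -2.56096707]
3 rows; ang [-0.0006, -0.0004, 0.0007] total deg 1.1
[[0.0009, -0.0002, 0.0088], [0.0009, -0.0002, 0.0088], [0.0009, -0.0003, 0.0088]]
```

View pics/s7b.png

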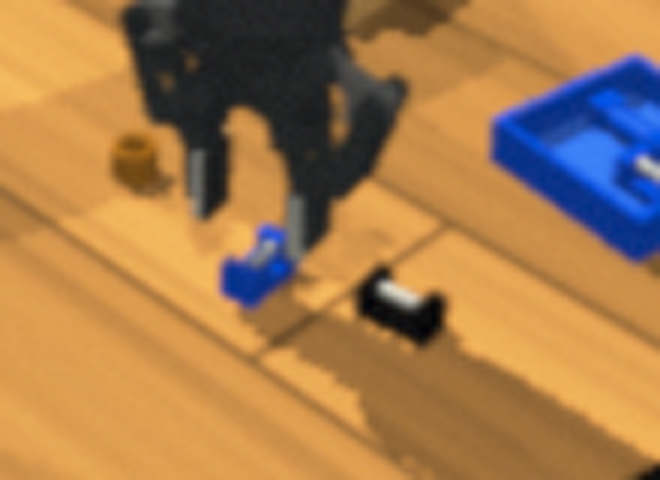

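Call:
send_rows(dp=[[0, 0, -0.02], [0, 0, -0.03], [0, 0, -0.02], [0, 0, 0], [0, 0, 0]], angular=[[0, 0, -0.01], [0, 0, -0.0225], [0, 0, -0.0225], [0, 0, -0.0225], [0, 0, -0.0225]], claw=[0, 0, 0, 0, 0])

```text
clock: 36.05
eef_pos: [0.4449, -0.1154, 0.1046]
tcp_rot: [-0.004, 0.916, 0.401, 0.006]
force: [0.0, -0.5, -0.1]
width: 0.0426
```

Call:
send_rows(dp=[[0, 0, 0], [0, 0, 0], [0, 0, 0], [0, 0, 0], [0, 0, 0]], angular=[[0, 0, -0.0225], [0, 0, -0.0225], [0, 0, -0.0225], [0, 0, -0.0225], [0, 0, -0.0225]], claw=[0, 0, 0, 0, 0])

```text
clock: 36.55
eef_pos: [0.4462, -0.1157, 0.1094]
tcp_rot: [0.001, 0.71, 0.704, 0.009]
force: [1.1, 0.1, -0.6]
width: 0.0427
```

Call:
send_rows(dp=[[0, 0, 0], [0, 0, 0], [0, 0, 0], [0, 0, 0], [0, 0, 0]], angular=[[0, 0, -0.0225], [0, 0, -0.0225], [0, 0, -0.0225], [0, 0, -0.0225], [0, 0, -0.0225]], claw=[0, 0, 0, 0, 0])

```text
clock: 37.05
eef_pos: [0.4466, -0.1162, 0.1134]
tcp_rot: [0.006, 0.408, 0.913, 0.008]
force: [0.7, 0.4, -0.1]
width: 0.0429
```

Run:
```python
from plan import *
o,p,Rm=st();print(p,o['width'],o['q'],np.rad2deg(np.arctan2(Rm[1,1],Rm[0,1])))
plan([.446,-.114,.08],Rt(100),vmax=.02)
```

```text
[ 0.44662423 -0.11618426  0.11336548] 0.042913526302209064 [ 0.7999556   0.94962209 -1.13345544  2.14010598  1.19100898  0.90531102
 -0.34161167] 41.848488974024725
8 rows; ang [0.0003, 0.0003, -0.0202] total deg 58.2
[[0.0003, 0.0, 0.0042], [0.0003, 0.0001, 0.0042], [0.0002, 0.0001, 0.0042], [0.0002, 0.0002, 0.0042], [0.0002, 0.0002, 0.0042]]
[[0.0001, 0.0002, 0.0042], [0.0001, 0.0002, 0.0042], [0.0001, 0.0003, 0.0042]]
```

Call:
send_rows(dp=[[0, 0, 0.006], [0, 0, 0.006], [0, 0, 0.006], [0, 0, 0.006], [0, 0, 0.006]], angular=[[0, 0, -0.0215], [0, 0, -0.0215], [0, 0, -0.0215], [0, 0, -0.0215], [0, 0, -0.0215]], claw=[0, 0, 0, 0, 0])

```text
clock: 37.55
eef_pos: [0.4483, -0.1168, 0.087]
tcp_rot: [0.01, 0.068, 0.998, 0.005]
force: [0.8, 0.0, -0.4]
width: 0.0425
```

Call:
send_rows(dp=[[0, 0, 0.006], [0, 0, 0.006], [0, 0, 0.002], [0, 0, 0]], angular=[[0, 0, -0.0215], [0, 0, -0.017], [0, 0, -0.003], [0, 0, 0]], claw=[0, 0, 0, 0])

```text
clock: 37.95
eef_pos: [0.4486, -0.1174, 0.0744]
tcp_rot: [0.011, -0.068, 0.998, 0.004]
force: [-0.5, 0.7, -0.7]
width: 0.0428
```

Run:
```python
from plan import *
o,p,Rm=st();print(p,o['width'],o['q'])
plan([.446,-.114,.005],Rt(99.5),vmax=.02)
```

```text
[ 0.44855742 -0.11736815  0.07441957] 0.04283300004182139 [ 0.8134786   1.07723705 -1.19160367  2.15692141  1.33361698  0.99176342
  0.52335814]
4 rows; ang [0.0002, 0.0009, -0.0012] total deg 2.2
[[0.0009, 0.0008, 0.0173], [0.0008, 0.0008, 0.0173], [0.0007, 0.0009, 0.0174], [0.0006, 0.0009, 0.0174]]
```

Call:
send_rows(dp=[[0.001, 0.001, 0.017], [0.001, 0.001, 0.018], [0.001, 0.001, 0.018], [0.001, 0.001, 0.012], [0, 0, 0]], angular=[[0, 0.001, -0.001], [0, 0.001, -0.001], [0, 0.001, -0.001], [0, 0.001, -0.001], [0, 0, 0]], claw=[0, 0, 0, 0, 0])

```text
clock: 38.45
eef_pos: [0.4471, -0.1144, 0.0106]
tcp_rot: [0.0, -0.075, 0.997, 0.001]
force: [0.1, -0.3, 0.5]
width: 0.0433
```

Run:
```python
from plan import *
o,p,Rm=st();print(p,o['width'],o['q'])
plan([.446,-.114,.005],Rt(99.5),vmax=.02)
```

```text
[ 0.44707949 -0.11436599  0.01058702] 0.04331991955306413 [ 0.76593711  1.1921607  -1.11228134  2.15835652  1.47473485  0.98908811
  0.44699539]
1 rows; ang [0.0004, 0.0001, -0.0024] total deg 0.9
[[0.001, 0.0005, 0.0056]]
```

Call:
send_rows(dp=[[0.001, 0, 0.003], [0, 0, 0.002], [0, 0, 0], [0, 0, 0], [0, 0, 0]], angular=[[0, 0, 0], [0, 0, 0], [0, 0, 0], [0, 0, 0], [0, 0, 0]], claw=[0, 0, 1, 1, 1])

```text
clock: 38.95
eef_pos: [0.4474, -0.1146, 0.0079]
tcp_rot: [0.002, -0.074, 0.997, 0.001]
force: [-0.5, -0.2, -0.3]
width: 0.017
```

Call:
send_rows(dp=[[0, 0, 0], [0, 0, -0.015], [0, 0, -0.035], [0, 0, -0.035], [0, 0, -0.015]], angular=[[0, 0, 0], [0, 0, 0], [0, 0, 0], [0, 0, 0], [0, 0, 0]], claw=[1, 1, 1, 1, 1])

```text
clock: 39.45
eef_pos: [0.4455, -0.1146, 0.1091]
tcp_rot: [-0.0, -0.074, 0.997, 0.002]
force: [0.6, -0.9, -0.3]
width: 0.0169
```

Run:
```python
from plan import *
o,p,Rm=st();print(p,o['width'],o['q'])
r=Rt(81)
plan(np.array([.637,-.184,.09])+r@[.018,.017,0],r)
```

```text
[ 0.44546413 -0.11458437  0.10908995] 0.016894460894376927 [ 0.82114727  1.01517689 -1.22816088  2.13065015  1.2140106   1.01897786
  0.61093571]
5 rows; ang [0.0001, -0.0, 0.0097] total deg 17.5
[[-0.0334, -0.0151, 0.0037], [-0.0343, -0.013, 0.0038], [-0.035, -0.0109, 0.0038], [-0.0356, -0.0087, 0.0038], [-0.0361, -0.0065, 0.0038]]
```

Call:
send_rows(dp=[[-0.0335, -0.015, 0.002], [-0.0345, -0.013, 0.003], [-0.035, -0.011, 0.003], [-0.0355, -0.0085, 0.003], [-0.022, -0.004, 0.002]], angular=[[0, 0, 0.0095], [0, 0, 0.0095], [0, 0, 0.0095], [0, 0, 0.0095], [0, 0, 0.005]], claw=[1, 1, 1, 1, 1])

```text
clock: 39.95
eef_pos: [0.6112, -0.1617, 0.0995]
tcp_rot: [0.0, 0.063, 0.998, 0.0]
force: [-1.0, 0.1, -0.2]
width: 0.0171
```

Call:
send_rows(dp=[[-0.005, -0.001, 0], [0, 0, 0]], angular=[[0, 0, 0.001], [0, 0, 0]], claw=[1, 1])

```text
clock: 40.15
eef_pos: [0.6179, -0.1637, 0.0989]
tcp_rot: [0.001, 0.067, 0.998, 0.001]
force: [0.1, -0.0, -0.5]
width: 0.0169
```

Run:
```python
from plan import *
o,p,Rm=st();print(p,o['width'],o['q'])
r=Rt(81)
plan(np.array([.637,-.184,.031])+r@[.018,.017,0],r,vmax=.02)
```

```text
[ 0.61792985 -0.16372461  0.09888548] 0.016914936975070974 [ 0.72013424  1.12941318 -1.14438218  1.59911567  1.10274871  1.17264934
  0.74937892]
4 rows; ang [0.0001, 0.0001, 0.0009] total deg 1.3
[[-0.001, -0.0001, 0.017], [-0.001, -0.0, 0.017], [-0.001, -0.0, 0.017], [-0.001, -0.0, 0.017]]
```

Call:
send_rows(dp=[[-0.001, 0, 0.017], [-0.001, 0, 0.017], [-0.001, 0, 0.017], [-0.001, 0, 0.011], [0, 0, 0]], angular=[[0, 0, 0.001], [0, 0, 0.001], [0, 0, 0], [0, 0, 0], [0, 0, 0]], claw=[1, 1, 1, 1, 1])

```text
clock: 40.65
eef_pos: [0.617, -0.1635, 0.0297]
tcp_rot: [-0.002, 0.071, 0.997, 0.0]
force: [0.3, -0.1, -1.0]
width: 0.0166
```

Run:
```python
from plan import *
o,p,Rm=st();print(p,o['width'])
r=Rt(81)
plan(np.array([.637,-.184,.029])+r@[.018,.017,0],r,vmax=.02)
```

```text
[ 0.61696319 -0.16349449  0.02971295] 0.016648743842343577
1 rows; ang [-0.0, -0.0008, 0.0023] total deg 0.9
[[-0.005, -0.0002, 0.0007]]
```

Call:
send_rows(dp=[[-0.002, 0, 0], [0, 0, 0], [0, 0, 0], [0, 0, -0.02], [0, 0, -0.035]], angular=[[0, 0, 0], [0, 0, 0], [0, 0, 0], [0, 0, 0], [0, 0, 0]], claw=[1, 0.3, 0.3, 0.3, 0.3])

```text
clock: 41.15
eef_pos: [0.617, -0.1638, 0.0838]
tcp_rot: [-0.006, 0.071, 0.997, 0.001]
force: [0.7, -0.9, -0.3]
width: 0.03
```

Run:
```python
from plan import *
from blobs import blobs
o,p,Rm=st();print(p,o['width'])
plan([.471,-.176,.08],Rt(8))
blobs()
grab('side');from meas import meas; meas('side')
```

```text
[ 0.61697887 -0.16375539  0.08378591] 0.02995827014227449
10 rows; ang [-0.0001, -0.0002, 0.0205] total deg 73.9
[[0.0143, -0.0033, 0.0005], [0.0137, -0.0051, 0.0005], [0.013, -0.0068, 0.0005], [0.012, -0.0084, 0.0005], [0.0108, -0.0099, 0.0005]]
[[0.0094, -0.0112, 0.0005], [0.0079, -0.0123, 0.0004], [0.0063, -0.0132, 0.0004], [0.0045, -0.0139, 0.0004], [0.0027, -0.0144, 0.0004]]
top [144 144] n 538 xy mm [725. 442.] size 99 41 long-axis deg -6 z90 0.149 bgr [ 41.  83. 125.]
top [211 142] n 350 xy mm [748. 221.] size 102 74 long-axis deg -71 z90 0.083 bgr [103.  85.  68.]
top [362 146] n 114 xy mm [ 746. -335.] size 64 32 long-axis deg 41 z90 0.057 bgr [220. 235. 237.]
top [253 164] n 460 xy mm [670.  57.] size 101 100 long-axis deg 7 z90 0.096 bgr [ 80. 156. 210.]
top [385 164] n 119 xy mm [ 685. -428.] size 67 38 long-axis deg -56 z90 0.025 bgr [66. 84. 86.]
top [312 179] n 265 xy mm [ 619. -170.] size 131 93 long-axis deg 54 z90 0.185 bgr [116.  72.  62.]
top [392 179] n 26 xy mm [ 630. -450.] size 22 19 long-axis deg -71 z90 0.026 bgr [48. 62. 62.]
top [367 226] n 145 xy mm [ 474
[... 725 characters left out ...]
.4] n 30 ctr [ 0.6142 -0.1877] mean [ 0.6114 -0.1891  0.1164] size [13.  8.] ang 10.0 zmax 0.128
side black px [204.  225.4] n 38 ctr [0.4487 0.1519] mean [0.4484 0.1514 0.0108] size [31. 12.] ang -31.0 zmax 0.021
side black px [286.4 271.5] n 69 ctr [ 0.4675 -0.1809] mean [ 0.4664 -0.1822  0.0134] size [34. 18.] ang -89.0 zmax 0.021
side black px [413.4 287.1] n 565 ctr [ 0.6507 -0.4415] mean [ 0.6454 -0.4448  0.0191] size [75. 75.] ang 56.0 zmax 0.027
side black px [351.5 310.4] n 1732 ctr [ 0.4722 -0.3766] mean [ 0.4733 -0.3771  0.0134] size [102.  99.] ang -9.0 zmax 0.027
side orange px [274.4 189. ] n 103 ctr [0.6735 0.0573] mean [0.6711 0.055  0.0979] size [50. 48.] ang 13.0 zmax 0.100
```

Call:
send_rows(dp=[[0.0145, -0.003, -0.004], [0.0135, -0.005, -0.003], [0.013, -0.007, 0], [0.012, -0.0085, 0], [0.011, -0.01, 0]], angular=[[0, 0, 0.0205], [0, 0, 0.0205], [0, 0, 0.0205], [0, 0, 0.0205], [0, 0, 0.0205]], claw=[0, 0, 0, 0, 0])

```text
clock: 41.75
eef_pos: [0.5512, -0.1662, 0.1064]
tcp_rot: [0.006, 0.394, 0.919, 0.004]
force: [0.5, -0.3, -0.1]
width: 0.043
```

Call:
send_rows(dp=[[0.0095, -0.011, 0], [0.008, -0.0125, 0], [0.0065, -0.013, 0], [0.0045, -0.012, 0], [0.001, -0.004, 0]], angular=[[0, 0, 0.0205], [0, 0, 0.0205], [0, 0, 0.0205], [0, 0, 0.018], [0, 0, 0.006]], claw=[0, 0, 0, 0, 0])

```text
clock: 42.25
eef_pos: [0.4889, -0.1678, 0.1125]
tcp_rot: [0.009, 0.633, 0.774, 0.007]
force: [0.7, 0.3, 0.5]
width: 0.043
```

Run:
```python
from plan import *
o,p,Rm=st();print(p,o['width'],o['q'])
plan([.471,-.176,.03],Rt(8),vmax=.02)
```

```text
[ 0.48885379 -0.16781395  0.11250189] 0.042973612713144836 [ 0.78557388  0.90737839 -0.95240433  1.99313692  1.06565308  0.82228242
 -0.59800607]
5 rows; ang [0.0007, 0.0001, 0.0019] total deg 3.7
[[-0.0008, -0.0042, 0.0164], [-0.0009, -0.0041, 0.0164], [-0.0009, -0.004, 0.0165], [-0.001, -0.0039, 0.0165], [-0.0011, -0.0039, 0.0165]]
```

Call:
send_rows(dp=[[-0.001, -0.004, 0.018], [-0.001, -0.004, 0.02], [-0.001, -0.004, 0.02], [-0.001, -0.003, 0.018], [0, -0.001, 0.004]], angular=[[0.001, 0, 0.002], [0.001, 0, 0.002], [0.001, 0, 0.002], [0, 0, 0.001], [0, 0, 0]], claw=[0, 0, 0, 0, 0])

```text
clock: 42.75
eef_pos: [0.4792, -0.1752, 0.0381]
tcp_rot: [0.01, 0.651, 0.759, 0.002]
force: [-0.2, 1.1, 0.7]
width: 0.0426
```

Run:
```python
from plan import *
o,p,Rm=st();print(p,o['width'])
plan([.471,-.176,.006],Rt(8),vmax=.01)
```

```text
[ 0.47918467 -0.17518472  0.0381096 ] 0.04261715111953167
4 rows; ang [0.0006, 0.0005, 0.0006] total deg 1.4
[[0.0002, -0.0022, 0.008], [0.0002, -0.0021, 0.008], [0.0001, -0.0021, 0.008], [0.0001, -0.0021, 0.008]]
```

Call:
send_rows(dp=[[0, -0.002, 0.009], [0, -0.002, 0.009], [0, -0.002, 0.008], [0, -0.002, 0.006], [0, 0, 0.001]], angular=[[0.001, 0, 0], [0.001, 0, 0], [0, 0, 0], [0, 0, 0], [0, 0, 0]], claw=[0, 0, 0, 0, 0])

```text
clock: 43.25
eef_pos: [0.4737, -0.1765, 0.0056]
tcp_rot: [0.008, 0.651, 0.759, -0.002]
force: [0.2, 0.2, -0.7]
width: 0.0428
```

Call:
send_rows(dp=[[0, 0, 0], [0, 0, 0], [0, 0, 0], [0, 0, 0]], angular=[[0, 0, 0], [0, 0, 0], [0, 0, 0], [0, 0, 0]], claw=[1, 1, 1, 1])

```text
clock: 43.65
eef_pos: [0.4742, -0.1764, 0.0063]
tcp_rot: [0.008, 0.65, 0.759, -0.001]
force: [-0.6, 0.3, -0.3]
width: 0.0173
```

Call:
send_rows(dp=[[0, 0, -0.015], [0, 0, -0.035], [0, 0, -0.035], [0, 0, -0.01]], angular=[[0, 0, 0], [0, 0, 0], [0, 0, 0], [0, 0, 0]], claw=[1, 1, 1, 1])

```text
clock: 44.05
eef_pos: [0.4722, -0.1747, 0.1027]
tcp_rot: [0.006, 0.65, 0.76, -0.002]
force: [1.2, 0.8, 0.1]
width: 0.0171
```

Run:
```python
from plan import *
o,p,Rm=st();print(p,o['width'],o['q'])
r=Rt(-9)
plan(np.array([.474,-.375,.08])+r@[-.02,0,0],r)
```

```text
[ 0.47223625 -0.17474657  0.10274215] 0.017130777477203714 [ 0.78176627  0.90333022 -0.91227438  2.02651805  1.08205385  0.79272194
 -0.6542095 ]
5 rows; ang [0.0002, 0.0003, 0.0099] total deg 17.9
[[-0.0434, -0.0071, 0.005], [-0.0437, -0.0044, 0.0049], [-0.0439, -0.0016, 0.0048], [-0.044, 0.0011, 0.0047], [-0.0438, 0.0039, 0.0046]]
```

Call:
send_rows(dp=[[-0.0435, -0.007, 0.003], [-0.0435, -0.0045, 0.004], [-0.044, -0.0015, 0.004], [-0.044, 0.001, 0.004], [-0.028, 0.003, 0.003]], angular=[[0, 0, 0.01], [0, 0, 0.01], [0, 0, 0.01], [0, 0, 0.01], [0, 0, 0.005]], claw=[1, 1, 1, 1, 1])

```text
clock: 44.55
eef_pos: [0.4747, -0.3808, 0.0884]
tcp_rot: [0.008, 0.75, 0.661, 0.002]
force: [-0.1, -0.6, -0.0]
width: 0.0175
```

Call:
send_rows(dp=[[-0.006, 0.001, 0.001], [0, 0, 0]], angular=[[0, 0, 0.001], [0, 0, 0]], claw=[1, 1])

```text
clock: 44.75
eef_pos: [0.4724, -0.3922, 0.0852]
tcp_rot: [0.008, 0.756, 0.655, 0.0]
force: [-0.3, 0.7, -0.3]
width: 0.0174
```

Run:
```python
from plan import *
o,p,Rm=st();print(p,o['width'],o['q'])
r=Rt(-9)
plan(np.array([.474,-.375,.02])+r@[-.02,0,0],r,vmax=.02)
```

```text
[ 0.47242905 -0.39224748  0.08518881] 0.017427688766616493 [ 1.06897925  1.00733174 -0.86705304  1.70683139  0.97293258  0.90099385
 -0.3615365 ]
4 rows; ang [0.0005, 0.0004, 0.0006] total deg 1.2
[[-0.0005, -0.0005, 0.0163], [-0.0006, -0.0004, 0.0163], [-0.0006, -0.0004, 0.0163], [-0.0006, -0.0003, 0.0163]]
```

Call:
send_rows(dp=[[-0.001, 0, 0.017], [-0.001, 0, 0.018], [-0.001, 0, 0.017], [0, 0, 0.012], [0, 0, 0.002]], angular=[[0, 0, 0], [0, 0, 0], [0, 0, 0], [0, 0, 0], [0, 0, 0]], claw=[1, 1, 1, 1, 1])

```text
clock: 45.25
eef_pos: [0.4733, -0.3884, 0.0125]
tcp_rot: [0.005, 0.752, 0.659, 0.001]
force: [0.3, 0.4, -0.3]
width: 0.0175
```

Call:
send_rows(dp=[[-0.001, 0, 0], [0, 0, 0], [0, 0, 0], [0, 0, -0.02], [0, 0, -0.035]], angular=[[0, 0, 0], [0, 0, 0], [0, 0, 0], [0, 0, 0], [0, 0, 0]], claw=[1, 0.2, 0.2, 0.2, 0.2])

```text
clock: 45.75
eef_pos: [0.4708, -0.3874, 0.0653]
tcp_rot: [0.002, 0.751, 0.66, 0.0]
force: [-0.1, -0.7, 0.9]
width: 0.0341
```

Call:
send_rows(dp=[[0, 0, -0.03], [0, 0, -0.02]], angular=[[0, 0, 0], [0, 0, 0]], claw=[0.2, 0.2])

```text
clock: 45.95
eef_pos: [0.4719, -0.3875, 0.1199]
tcp_rot: [0.003, 0.751, 0.66, 0.001]
force: [-0.2, -0.9, 0.2]
width: 0.0342
```

Run:
```python
from plan import *
from meas import meas
o,p,Rm=st();print(p,o['width'])
plan([.453,.159,.10],Rt(52))
im,d=grab('side');meas('side')
cv2.imwrite('pics/s8b.png',cv2.resize(im[180:340,190:410],None,fx=3.6,fy=3.6,interpolation=cv2.INTER_CUBIC))
```

```text
[ 0.47187137 -0.3875024   0.11990523] 0.03420477941891877
13 rows; ang [0.0001, 0.0001, -0.0127] total deg 59.4
[[0.0415, -0.0069, 0.0014], [0.0419, -0.0035, 0.0014], [0.0421, -0.0002, 0.0014], [0.0419, 0.0032, 0.0014], [0.0416, 0.0065, 0.0015]]
[[0.0409, 0.0098, 0.0015], [0.04, 0.013, 0.0015], [0.0388, 0.0162, 0.0015], [0.0374, 0.0192, 0.0015], [0.0358, 0.0221, 0.0015]]
[[0.0339, 0.0249, 0.0015], [0.0318, 0.0275, 0.0015], [0.0295, 0.03, 0.0015]]
side blue px [324.9 245.5] n 847 ctr [ 0.6354 -0.1874] mean [ 0.6313 -0.187   0.0174] size [101. 100.] ang -9.0 zmax 0.028
side black px [204.1 225.3] n 34 ctr [0.4485 0.1512] mean [0.4484 0.1508 0.0113] size [31. 10.] ang -35.0 zmax 0.019
side black px [366.9 271.6] n 16 ctr [ 0.487  -0.3892] mean [ 0.4872 -0.3904  0.1276] size [20.  4.] ang 79.0 zmax 0.130
side black px [415.6 279. ] n 81 ctr [ 0.6803 -0.4328] mean [ 0.6843 -0.4342  0.014 ] size [47. 18.] ang -67.0 zmax 0.022
side black px [412.5 293.7] n 135 ctr [ 0.6332 -0.4521] mean [ 0.6274 -0.4521  0.0136] size [79. 27.] ang -69.0 zmax 0.020
side black px [351.4 310.3] n 1693 ctr [ 0.472  -0.3761] mean [ 0.4723 -0.3772  0.0145] size [102.  99.] ang -8.0 zmax 0.027
side orange px [274.4 189. ] n 103 ctr [0.6711 0.0569] mean [0.671  0.0549 0.098 ] size [51. 45.] ang 6.0 zmax 0.100
```

View pics/s8b.png

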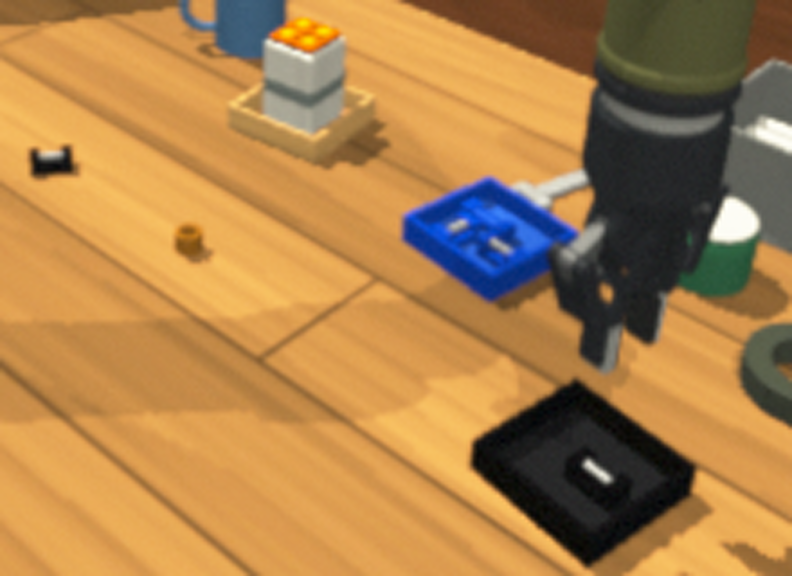

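Call:
send_rows(dp=[[0.0415, -0.007, 0], [0.042, -0.0035, 0], [0.042, 0, 0], [0.042, 0.003, 0], [0.0415, 0.0065, 0]], angular=[[0, 0, -0.0125], [0, 0, -0.0125], [0, 0, -0.0125], [0, 0, -0.0125], [0, 0, -0.0125]], claw=[0, 0, 0, 0, 0])

```text
clock: 46.5
eef_pos: [0.4699, -0.1816, 0.1255]
tcp_rot: [0.014, 0.61, 0.793, 0.001]
force: [0.7, -0.6, 0.1]
width: 0.0429
```

Call:
send_rows(dp=[[0.041, 0.01, 0], [0.04, 0.013, 0], [0.039, 0.016, 0], [0.0375, 0.019, 0], [0.036, 0.022, 0]], angular=[[0, 0, -0.0125], [0, 0, -0.0125], [0, 0, -0.0125], [0, 0, -0.0125], [0, 0, -0.0125]], claw=[0, 0, 0, 0, 0])

```text
clock: 47.0
eef_pos: [0.4649, 0.0366, 0.1251]
tcp_rot: [0.018, 0.437, 0.899, -0.001]
force: [0.2, -0.6, 0.7]
width: 0.0425
```

Call:
send_rows(dp=[[0.034, 0.025, 0], [0.02, 0.018, 0], [0.005, 0.005, 0], [0, 0, 0]], angular=[[0, 0, -0.0125], [0, 0, -0.008], [0, 0, -0.001], [0, 0, 0]], claw=[0, 0, 0, 0])

```text
clock: 47.4
eef_pos: [0.4638, 0.1237, 0.1267]
tcp_rot: [0.02, 0.368, 0.93, 0.002]
force: [0.1, 0.2, -0.3]
width: 0.0426
```

Run:
```python
from plan import *
from meas import meas
o,p,Rm=st();print(p,o['width'],o['q'])
plan([.453,.159,.04],Rt(52),vmax=.025)
grab('side');meas('side')
```

```text
[0.46382311 0.12371389 0.12673045] 0.04257644967965567 [ 0.22699426  0.88514368 -1.04631586  2.10086212  1.14140237  0.86532377
 -0.71739778]
4 rows; ang [0.0007, 0.0015, -0.0036] total deg 5.7
[[0.0088, 0.0042, 0.0215], [0.0085, 0.0045, 0.0215], [0.0082, 0.0047, 0.0216], [0.0079, 0.005, 0.0216]]
side blue px [325.9 245.6] n 889 ctr [ 0.6351 -0.1875] mean [ 0.6327 -0.1893  0.0175] size [102. 100.] ang -8.0 zmax 0.027
side black px [203.8 225.4] n 37 ctr [0.4485 0.1515] mean [0.4476 0.1512 0.0114] size [32. 10.] ang -35.0 zmax 0.020
side black px [415.4 278.8] n 107 ctr [ 0.681  -0.4338] mean [ 0.6838 -0.4337  0.0148] size [48. 21.] ang -71.0 zmax 0.022
side black px [412.8 293.6] n 168 ctr [ 0.6337 -0.4519] mean [ 0.628  -0.4525  0.0139] size [80. 30.] ang -67.0 zmax 0.021
side black px [351.2 310.3] n 1728 ctr [ 0.4712 -0.3765] mean [ 0.4718 -0.3771  0.0145] size [101. 101.] ang -9.0 zmax 0.027
side orange px [274.4 188.9] n 98 ctr [0.6729 0.0564] mean [0.6717 0.0555 0.098 ] size [53. 47.] ang 12.0 zmax 0.100
```

Call:
send_rows(dp=[[0.01, 0.005, 0.02], [0.01, 0.005, 0.022], [0.01, 0.005, 0.022], [0.006, 0.004, 0.017], [0.001, 0.001, 0.003]], angular=[[0.001, 0.0015, -0.0035], [0.001, 0.0015, -0.0035], [0.001, 0.0015, -0.0035], [0, 0.001, -0.0035], [0, 0, 0]], claw=[-0.4, -0.4, -0.4, -0.4, -0.4])

```text
clock: 47.95
eef_pos: [0.4546, 0.1493, 0.0394]
tcp_rot: [0.004, 0.336, 0.942, -0.006]
force: [-0.2, -1.0, 0.8]
width: 0.0596
```

Run:
```python
from plan import *
o,p,Rm=st();print(p,o['width'],o['q'])
plan([.453,.159,.006],Rt(52),vmax=.012)
```

```text
[0.45457379 0.14933493 0.03937415] 0.05957622680737037 [ 0.1191172   1.04551753 -0.94990484  2.10927493  1.33192305  0.82337755
 -0.83625179]
3 rows; ang [-0.0004, 0.0005, -0.0011] total deg 1.4
[[0.0026, 0.0023, 0.0111], [0.0025, 0.0022, 0.0111], [0.0025, 0.0022, 0.0111]]
```

Call:
send_rows(dp=[[0.0025, 0.0025, 0.011], [0.0025, 0.0025, 0.011], [0.0025, 0.0025, 0.01], [0.001, 0.001, 0.003], [0, 0, 0]], angular=[[0, 0, -0.001], [0, 0, -0.001], [0, 0, -0.001], [0, 0, 0], [0, 0, 0]], claw=[-0.4, -0.4, -0.4, -0.4, -0.4])

```text
clock: 48.45
eef_pos: [0.4554, 0.1547, 0.0033]
tcp_rot: [0.005, 0.332, 0.943, -0.008]
force: [-0.6, -0.4, 0.8]
width: 0.0597
```

Run:
```python
from plan import *
o,p,Rm=st();print(p,o['width'],o['force'])
plan([.453,.159,.006],Rt(52),vmax=.012)
```

```text
[0.4554388  0.15471477 0.00330642] 0.05973060886671189 [-0.63128504 -0.36464068  0.83047293]
1 rows; ang [-0.0017, 0.0023, -0.002] total deg 1.3
[[0.0045, 0.0018, -0.0028]]
```

Call:
send_rows(dp=[[0.003, 0.001, -0.001], [0.002, 0.001, -0.001], [0, 0, 0], [0, 0, 0], [0, 0, 0]], angular=[[0, 0, 0], [0, 0, 0], [0, 0, 0], [0, 0, 0], [0, 0, 0]], claw=[-0.4, -0.4, 1, 1, 1])

```text
clock: 48.95
eef_pos: [0.4532, 0.1602, 0.007]
tcp_rot: [0.006, 0.332, 0.943, -0.007]
force: [-1.2, -1.2, 10.8]
width: 0.017
```

Call:
send_rows(dp=[[0, 0, 0], [0, 0, 0], [0, 0, 0]], angular=[[0, 0, 0], [0, 0, 0], [0, 0, 0]], claw=[1, 1, 1])

```text
clock: 49.25
eef_pos: [0.4533, 0.1601, 0.0071]
tcp_rot: [0.006, 0.332, 0.943, -0.007]
force: [-0.2, -1.0, -0.1]
width: 0.0171
```

Call:
send_rows(dp=[[0, 0, -0.015], [0, 0, -0.035], [0, 0, -0.04], [0, 0, -0.02]], angular=[[0, 0, 0], [0, 0, 0], [0, 0, 0], [0, 0, 0]], claw=[1, 1, 1, 1])

```text
clock: 49.65
eef_pos: [0.4505, 0.1607, 0.117]
tcp_rot: [0.003, 0.332, 0.943, -0.01]
force: [1.3, 0.6, 0.4]
width: 0.0176
```

Run:
```python
from plan import *
o,p,Rm=st();print(p,o['width'],o['q'])
r=Rt(-9)
plan(np.array([.474,-.375,.09])+r@[.025,0,0],r)
```

```text
[0.45046546 0.16073079 0.11702265] 0.017607753696682504 [ 0.14123607  0.91548166 -1.04438071  2.07148908  1.10549579  0.8939534
 -0.68066018]
12 rows; ang [-0.0001, 0.0003, 0.014] total deg 60.3
[[-0.0284, -0.0317, 0.0031], [-0.0311, -0.0291, 0.003], [-0.0335, -0.0263, 0.003], [-0.0357, -0.0233, 0.0029], [-0.0376, -0.0201, 0.0028]]
[[-0.0392, -0.0167, 0.0027], [-0.0405, -0.0132, 0.0027], [-0.0415, -0.0096, 0.0026], [-0.0422, -0.0059, 0.0025], [-0.0426, -0.0022, 0.0025]]
[[-0.0426, 0.0015, 0.0024], [-0.0423, 0.0052, 0.0023]]
```

Run:
```python
from plan import *
im,d=grab('top'); W=cloud('top',d); r=Rt(-9)
L=(W-[.474,-.375,0])@r
m=(abs(L[...,0])<.04)&(abs(L[...,1])<.04)&(W[...,2]>.014)
print(m.sum(),L[m][:,:2].mean(0),L[m].min(0),L[m].max(0))
from meas import meas; 
im,d=grab('side'); W=cloud('side',d); L=(W-[.474,-.375,0])@r
V=im.max(2); m=(abs(L[...,0])<.04)&(abs(L[...,1])<.04)&(W[...,2]>.012)
print(m.sum(),L[m][:,:2].mean(0),L[m].min(0),L[m].max(0))
plan(np.array([.474,-.375,.09])+r@[.024,.014,0],r)
```

```text
44 [-0.0135557  -0.00064703] [-0.03285768 -0.00957107 -0.02705   ] [ 0.00396957  0.00927022 -0.01401596]
161 [-0.01633789 -0.00398912] [-0.03362533 -0.01290643 -0.02600808] [ 0.00430194  0.00897331 -0.01200961]
12 rows; ang [-0.0001, 0.0003, 0.0139] total deg 60.2
[[-0.0294, -0.0313, 0.0031], [-0.0321, -0.0286, 0.003], [-0.0344, -0.0257, 0.003], [-0.0366, -0.0226, 0.0029], [-0.0384, -0.0193, 0.0028]]
[[-0.0399, -0.0159, 0.0028], [-0.0412, -0.0123, 0.0027], [-0.0421, -0.0087, 0.0026], [-0.0427, -0.0049, 0.0025], [-0.043, -0.0012, 0.0025]]
[[-0.0429, 0.0026, 0.0024], [-0.0425, 0.0063, 0.0023]]
```

Call:
send_rows(dp=[[-0.0295, -0.0315, 0], [-0.032, -0.0285, 0], [-0.0345, -0.0255, 0], [-0.0365, -0.0225, 0], [-0.0385, -0.0195, 0]], angular=[[0, 0, 0.014], [0, 0, 0.014], [0, 0, 0.014], [0, 0, 0.014], [0, 0, 0.014]], claw=[1, 1, 1, 1, 1])

```text
clock: 50.25
eef_pos: [0.4677, -0.0524, 0.1176]
tcp_rot: [0.004, 0.531, 0.847, -0.005]
force: [0.8, -0.6, 0.1]
width: 0.0171
```

Call:
send_rows(dp=[[-0.04, -0.016, 0.003], [-0.041, -0.0125, 0.003], [-0.042, -0.0085, 0.003], [-0.0425, -0.005, 0.003], [-0.043, -0.001, 0.003]], angular=[[0, 0, 0.014], [0, 0, 0.014], [0, 0, 0.014], [0, 0, 0.014], [0, 0, 0.014]], claw=[1, 1, 1, 1, 1])

```text
clock: 50.75
eef_pos: [0.4773, -0.2772, 0.0989]
tcp_rot: [0.001, 0.71, 0.704, -0.006]
force: [0.6, 0.4, -0.2]
width: 0.017
```

Call:
send_rows(dp=[[-0.035, 0.002, 0.003], [-0.015, 0.003, 0.002], [-0.003, 0, 0], [0, 0, 0]], angular=[[0, 0, 0.013], [0, 0, 0.006], [0, 0, 0.001], [0, 0, 0]], claw=[1, 1, 1, 1])

```text
clock: 51.15
eef_pos: [0.474, -0.3413, 0.0875]
tcp_rot: [-0.001, 0.759, 0.651, -0.01]
force: [0.7, 0.6, -0.6]
width: 0.0174
```

Run:
```python
from plan import *
o,p,Rm=st();print(p,o['width'],o['q'])
r=Rt(-9)
plan(np.array([.474,-.375,.022])+r@[.024,.012,0],r,vmax=.02)
```

```text
[ 0.4740166  -0.34130591  0.08750776] 0.017435985079349337 [ 0.98700084  0.97370968 -0.83974973  1.77800459  0.9630504   0.87509271
 -0.47933645]
4 rows; ang [-0.0006, 0.0006, 0.0001] total deg 1.2
[[-0.0021, 0.0045, 0.0163], [-0.0021, 0.0045, 0.0164], [-0.0022, 0.0044, 0.0164], [-0.0023, 0.0044, 0.0164]]
```

Call:
send_rows(dp=[[-0.003, 0.005, 0.017], [-0.003, 0.005, 0.017], [-0.003, 0.005, 0.017], [-0.002, 0.003, 0.011], [0, 0, 0.001]], angular=[[0, 0, 0], [0, 0, 0], [0, 0, 0], [0, 0, 0], [0, 0, 0]], claw=[1, 1, 1, 1, 1])

```text
clock: 51.65
eef_pos: [0.4908, -0.3497, 0.0173]
tcp_rot: [-0.003, 0.755, 0.655, -0.01]
force: [0.3, -1.1, 0.2]
width: 0.0171
```

Run:
```python
from plan import *
o,p,Rm=st();print(p,o['width'])
r=Rt(-9)
plan(np.array([.474,-.375,.02])+r@[.024,.012,0],r,vmax=.02)
```

```text
[ 0.49079447 -0.34973537  0.01728642] 0.01709049770807552
1 rows; ang [-0.0028, 0.0018, 0.0025] total deg 1.5
[[-0.0036, -0.0007, -0.0027]]
```

Call:
send_rows(dp=[[-0.002, 0, -0.001], [-0.002, 0, 0], [0, 0, 0], [0, 0, 0], [0, 0, 0]], angular=[[0, 0, 0], [0, 0, 0], [0, 0, 0], [0, 0, 0], [0, 0, 0]], claw=[1, 1, 0.3, 0.3, 0.3])

```text
clock: 52.15
eef_pos: [0.4912, -0.3527, 0.0196]
tcp_rot: [-0.002, 0.755, 0.656, -0.009]
force: [0.8, 1.0, 0.0]
width: 0.0298
```

Call:
send_rows(dp=[[0, 0, -0.015], [0, 0, -0.035], [0, 0, -0.04], [0, 0, -0.04], [0, 0, -0.04]], angular=[[0, 0, 0], [0, 0, 0], [0, 0, 0], [0, 0, 0], [0, 0, 0]], claw=[0.3, 0.3, 0.3, 0.3, 0.3])

```text
clock: 52.65
eef_pos: [0.491, -0.3496, 0.1944]
tcp_rot: [-0.007, 0.754, 0.657, -0.011]
force: [0.9, -0.6, 0.6]
width: 0.0298
```

Call:
send_rows(dp=[[0.03, -0.02, -0.02], [0.04, -0.02, 0], [0.03, -0.01, 0], [0.01, 0, 0], [0, 0, 0]], angular=[[0, 0, 0], [0, 0, 0], [0, 0, 0], [0, 0, 0], [0, 0, 0]], claw=[0.3, 0.3, 0.3, 0.3, 0.3])

```text
clock: 53.15
eef_pos: [0.4616, -0.2307, 0.2286]
tcp_rot: [0.003, 0.754, 0.657, -0.006]
force: [-0.1, -0.1, -0.2]
width: 0.0297
```

Run:
```python
from plan import *
from blobs import blobs
o,p,Rm=st();print(p,o['width'],o['q'])
im,d=grab('side')
cv2.imwrite('pics/s9b.png',cv2.resize(im[140:340,180:440],None,fx=3,fy=3,interpolation=cv2.INTER_CUBIC))
W=cloud('side',d); im2,d2=grab('top'); W2=cloud('top',d2)
r=Rt(-9)
for nm,c in(('black',[.474,-.375,0]),('blue',[.637,-.184,0])):
  for n,w in(('side',W),('top',W2)):
    L=(w-c)@r; m=(abs(L[...,0])<.043)&(abs(L[...,1])<.043)&(w[...,2]>.014)&(w[...,2]<.06)
    if m.sum(): print(nm,n,m.sum(),L[m].min(0).round(3),L[m].max(0).round(3),w[m][:,2].max())
L=(W-[.671,.056,0]); m=(abs(L[...,0])<.03)&(abs(L[...,1])<.03)&(W[...,2]>.08); P=W[m]; A=np.c_[P[:,:2]-P[:,:2].mean(0),np.ones(len(P))]; 
h=np.histogram(P[:,2],bins=8);print(h)
blobs()
```

```text
[ 0.46163538 -0.23065599  0.22861984] 0.02974475069793951 [ 0.94274731  0.71514638 -0.99267338  1.87298906  0.74218343  0.97825064
 -0.52969811]
black side 261 [-0.035 -0.04  -0.028] [ 0.043  0.043 -0.014] 0.027674487681176974
blue side 226 [-0.043 -0.043 -0.029] [ 0.043  0.021 -0.014] 0.02937347162503634
blue top 140 [-0.041 -0.041 -0.031] [ 0.039  0.042 -0.014] 0.03099553045399972
(array([18, 12, 16, 23, 24, 11, 48, 55]), array([0.08011948, 0.08265569, 0.0851919 , 0.08772811, 0.09026433,
       0.09280054, 0.09533675, 0.09787297, 0.10040918]))
top [144 144] n 540 xy mm [728. 439.] size 98 41 long-axis deg 0 z90 0.149 bgr [ 40.  81. 123.]
top [211 142] n 351 xy mm [740. 211.] size 103 75 long-axis deg -13 z90 0.083 bgr [101.  84.  66.]
top [357 150] n 335 xy mm [ 734. -321.] size 69 67 long-axis deg -82 z90 0.055 bgr [185. 201. 198.]
top [253 165] n 462 xy mm [671.  57.] size 101 100 long-axis deg 7 z90 0.095 bgr [ 79. 152. 206.]
top [385 171] n 239 xy mm [ 663. -428.] size 88 64 long-axis deg -1 z90 0.026 bgr [68. 85. 85.]
top [319 178] n 305 xy mm [ 640. -184.] size 108 100 long-axis deg -9 z90 0.025 bgr [178.  87.  63.]
top [315 172] n 55 xy mm [ 651. -170.] size 46 15 long-axis deg 84 z90 0.022 bgr [202.  82.  30.]
top [271 223] n 21 xy mm [461. -13.] size 22 18 long-axis deg 1 z90 0.019 bgr [ 56. 116. 169.]
top [359 233] n 16 xy mm [ 434. -329.] size 27 7 long-axis deg 81 z90 0.027 bgr [42. 67. 93.]
top [196 240] n 118 xy mm [400. 274.] size 103 25 long-axis deg 67 z90 0.026 bgr [103. 164. 206.]
```

View pics/s9b.png

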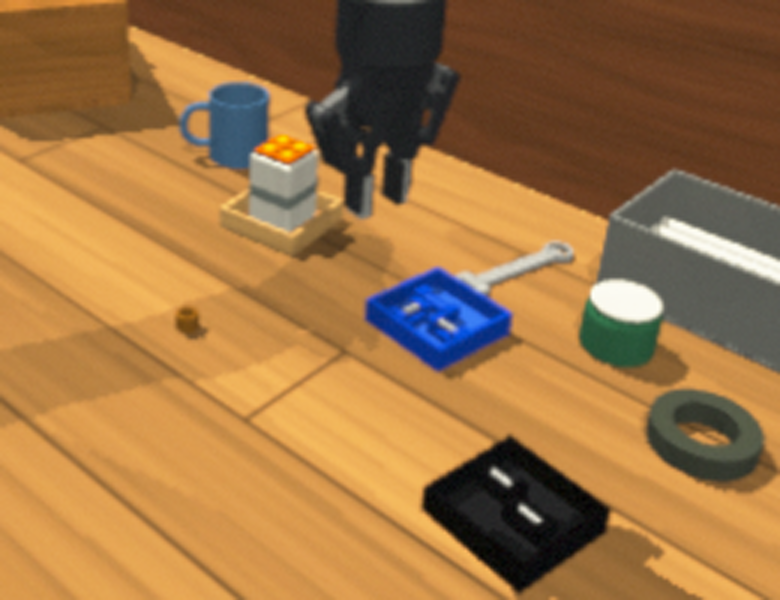

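The last picture shows three blue parts in the blue tray, two black clips in the black tray, and the canister upright and sealed in the wooden tray. No bystander looks moved, so I'm handing in.

```bash
python3 -c "
from cell import ctrl
print(ctrl.job_done())"
```

```text
the job is handed in; nothing more can be done
None
```

The kit is packed and the job is handed in, at about 53 s of robot time; no verdict was reported.

- **Lid:** I pressed all four corners to the stop. The fingertips stopped at 91 mm with 20–29 N on each corner, which matches the seated height. The side camera showed the lid about 5 mm lower than at the start.
- **Canister:** I gripped it from the side, lifted it and turned it to about 164 degrees from upright. That angle is worked out from the tool pose, and a picture taken then shows it foot-up. I held it there, turned it back and stood it in the cork tray. It is upright there, about 1 mm from the centre.
- **Parts:** Five were present. Two blue clips and the blue rod are in the blue tray, and two black clips are in the black tray. The last picture shows all of them inside. The rod and one blue clip were not measured one by one there, and the top view of the black tray was blocked by the arm.
- **Bystanders:** The bushing, awl, mug and wax tin measured within a few mm of where they started. The wrench and tape roll I judged only from the picture (the tape roll was partly hidden from above). The purple look-alike was not touched.

**Disagreement between cameras:** the side camera reads heights about 2 mm too high and shifts small parts by about 5 mm. I therefore took part positions from the top view and confirmed heights by contact.

**Joint limit:** on the first try at the second blue clip, joint 7 came within 0.1 rad of its limit. I backed off, turned the gripper half a turn and picked it up from there.

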